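# Tip out a plate kit, gauge the long rail, tray the lot

### The job

Tip the cup of camera plates upside down onto the middle of the work mat, turning it over low above the mat and not from a height. When it stands mouth down on the mat, lift it straight up until it is well clear so that the parts stay behind in a heap, and stand it mouth down back on top of the drawer unit. Then check the long rail: lay it flat on the gauge table under the foot, push the gauge's cap down until the foot presses on the rail, keep it there for a good half second and let it spring back up. Put the rail and all the short plates in the tray, and leave the lens, the jar and the flash where they are.

Things in the scene. Friction and masses are not known exactly. Their poses are not given: they have to be found in the camera images.
- cup_center (a point): the parts cup: plain round aluminium beaker, 68 mm outside and 62 mm inside diameter, 110 mm high, floor 4 mm, 0.14 kg empty, up to 0.5 kg full. It starts upright on the drawer unit with all parts inside (none stands above the rim). This point is its centre, 55 mm from either end; own z points from its floor to its open mouth
- cup_mouth (a point): centre of the cup's open mouth, in the plane of the rim
- drawers: small grey steel drawer unit standing on the bench, fixed, 160 mm deep (own x) by 230 mm wide (own y) by 70 mm high, flat top. Its drawer fronts face own -x, towards the robot; the drawers stay shut. Origin at the centre of its underside, on the bench
- mat: pale flat work mat, fixed to the bench, 240 mm (own x) by 200 mm (own y), 3 mm thick. Origin at its middle, on the bench
- rail_center (a point): the long rail: the one long dovetail plate, dark metal, 100 x 28 x 14 mm, about 0.1 kg; it starts standing on end in the cup. This point is its centre; own z runs along its 100 mm length, y across its 28 mm width, x through its 14 mm thickness
- plate1_center (a point): short dovetail plate of dark metal, 60 x 28 x 10 mm, about 45 g; there are two to four alike, the absent ones read None; they start standing on end in the cup. This point is the plate's centre; own z runs along its 60 mm length, y across its 28 mm width, x through its 10 mm thickness
- plate2_center (a point): short dovetail plate of dark metal, 60 x 28 x 10 mm, about 45 g; there are two to four alike, the absent ones read None; they start standing on end in the cup. This point is the plate's centre; own z runs along its 60 mm length, y across its 28 mm width, x through its 10 mm thickness
- plate3_center (a point): short dovetail plate of dark metal, 60 x 28 x 10 mm, about 45 g; there are two to four alike, the absent ones read None; they start standing on end in the cup. This point is the plate's centre; own z runs along its 60 mm length, y across its 28 mm width, x through its 10 mm thickness
- plate4_center (a point): short dovetail plate of dark metal, 60 x 28 x 10 mm, about 45 g; there are two to four alike, the absent ones read None; they start standing on end in the cup. This point is the plate's centre; own z runs along its 60 mm length, y across its 28 mm width, x through its 10 mm thickness
- gauge: bench thickness gauge, fixed, open at the front (own -x, where work is laid in) and the sides: base 170 (own x) x 110 mm; flat steel table 30 mm above the bench, from 85 mm in front of the foot's axis to 40 mm behind it, 100 wide; 24 mm column 57 mm behind the axis (own +x); dial 58 mm across, centre 150 mm above the bench, 11 mm in front of the axis. Origin on the foot's axis, on the bench
- gauge_foot (a point): centre of the underside of the gauge's flat round foot, 18 mm across, which hangs 45 mm above the gauge table when the gauge is at rest. Its stem (18 mm across) and the dial stand right above it, so work is slid in level below the foot from the front
- gauge_cap (a point): centre of the top of the round black cap, 26 mm across and 10 mm thick, on top of the same plunger, 232 mm above the bench at rest. Pushed straight down, from above, it carries the foot down
- plunger (a joint): travel of the gauge's foot and cap in m: 0 at rest (foot 45 mm above the table), growing downwards to 0.043. A return spring pushes it up with about 2 N at rest and 5.5 N at the bottom, so it rises by itself when let go. With work under the foot the travel at touch is 0.045 minus the work's thickness
- tray: grey plastic parts tray, fixed, 210 mm (own x) by 130 mm (own y) outside, 28 mm high, wall and floor 4 mm. Origin at the centre of its underside, on the bench
- lens: bystander: black camera lens standing on end, 72 mm across, 92 mm high; leave it alone. Origin under its centre
- jar: bystander: amber glass jar, 60 mm across, 70 mm high; leave it alone. Origin under its centre
- flash: bystander: black flash unit, 55 x 65 mm, 85 mm high; leave it alone. Origin under its centre
- gauge_table (a point): point of the gauge table's top face on the foot's axis, right below the foot, 30 mm above the bench

How it is judged:
On the way, in this order (a step that is already met when the one before it is completed fails the run):
1. the cup stands upside down on the mat, its middle within 50 mm of the mat's middle and its rim no more than 25 mm above the mat, every part on the mat under or beside it (height (world z) of cup_mouth below 0.028 m and angle between cup_center's own z axis and vertical above 3 rad and horizontal distance between cup_center and mat below 0.05 m and horizontal distance between each of rail_center, plate1_center, plate2_center, plate3_center, plate4_center and mat below 0.125 m and height (world z) of each of rail_center, plate1_center, plate2_center, plate3_center, plate4_center below 0.08 m), for 0.3 s.
2. the cup has been lifted straight up: still upside down, its middle within 70 mm of the mat's middle, its rim more than 70 mm above the bench, the parts left on the mat (height (world z) of cup_mouth above 0.07 m and angle between cup_center's own z axis and vertical above 2.85 rad and horizontal distance between cup_center and mat below 0.07 m and horizontal distance between each of rail_center, plate1_center, plate2_center, plate3_center, plate4_center and mat below 0.125 m and height (world z) of each of rail_center, plate1_center, plate2_center, plate3_center, plate4_center below 0.06 m), for 0.1 s.
3. the long rail lies flat on the gauge table and the foot is pressed down on it: the gauge reads its thickness (plunger 0.031, within 0.0015) for 0.3 s (value of joint plunger between 0.0295 and 0.0325 m and y of gauge_foot in the frame of rail_center between -0.015 and 0.015 m and z of gauge_foot in the frame of rail_center between -0.052 and 0.052 m and (x of gauge_foot in the frame of rail_center between -0.0085 and -0.0055 m or x of gauge_foot in the frame of rail_center between 0.0055 and 0.0085 m) and (angle between rail_center's own x axis and vertical below 0.07 rad or angle between rail_center's own x axis and vertical above 3.07159 rad)), for 0.3 s.
At the end, for the whole second after the job is handed in: The rail and every plate present lie at rest with their centres inside the tray's outline and less than 45 mm above the bench; the cup stands mouth down (within 5 degrees) at rest on top of the drawer unit, its middle over the top; the gauge's foot is back up (plunger below 0.004) (x of rail_center in the frame of tray between -0.105 and 0.105 m and y of rail_center in the frame of tray between -0.065 and 0.065 m and z of rail_center in the frame of tray between 0 and 0.045 m and x of plate1_center in the frame of tray between -0.105 and 0.105 m and y of plate1_center in the frame of tray between -0.065 and 0.065 m and z of plate1_center in the frame of tray between 0 and 0.045 m and x of plate2_center in the frame of tray between -0.105 and 0.105 m and y of plate2_center in the frame of tray between -0.065 and 0.065 m and z of plate2_center in the frame of tray between 0 and 0.045 m and x of plate3_center in the frame of tray between -0.105 and 0.105 m and y of plate3_center in the frame of tray between -0.065 and 0.065 m and z of plate3_center in the frame of tray between 0 and 0.045 m and x of plate4_center in the frame of tray between -0.105 and 0.105 m and y of plate4_center in the frame of tray between -0.065 and 0.065 m and z of plate4_center in the frame of tray between 0 and 0.045 m and angle between cup_center's own z axis and vertical above 3.05 rad and x of cup_center in the frame of drawers between -0.08 and 0.08 m and y of cup_center in the frame of drawers between -0.115 and 0.115 m and height (world z) of cup_center between 0.12 and 0.132 m and value of joint plunger below 0.004 m); the robot touches nothing.
It fails at once if the camera lens is knocked or moved more than 30 mm (distance of lens from where it was at the start of the episode above 0.03 m).
It fails at once if the glass jar is knocked or moved more than 30 mm (distance of jar from where it was at the start of the episode above 0.03 m).
It fails at once if the flash unit is knocked or moved more than 30 mm (distance of flash from where it was at the start of the episode above 0.03 m).
It fails at once if the cup is tipped over (more than 125 degrees) with parts in it while its mouth is still more than 150 mm above the bench (angle between cup_center's own z axis and vertical above 2.2 rad and height (world z) of cup_mouth above 0.15 m and ((z of rail_center in the frame of cup_center between -0.055 and 0.055 m and x of rail_center in the frame of cup_center between -0.035 and 0.035 m and y of rail_center in the frame of cup_center between -0.035 and 0.035 m) or (z of plate1_center in the frame of cup_center between -0.055 and 0.055 m and x of plate1_center in the frame of cup_center between -0.035 and 0.035 m and y of plate1_center in the frame of cup_center between -0.035 and 0.035 m) or (z of plate2_center in the frame of cup_center between -0.055 and 0.055 m and x of plate2_center in the frame of cup_center between -0.035 and 0.035 m and y of plate2_center in the frame of cup_center between -0.035 and 0.035 m) or (z of plate3_center in the frame of cup_center between -0.055 and 0.055 m and x of plate3_center in the frame of cup_center between -0.035 and 0.035 m and y of plate3_center in the frame of cup_center between -0.035 and 0.035 m) or (z of plate4_center in the frame of cup_center between -0.055 and 0.055 m and x of plate4_center in the frame of cup_center between -0.035 and 0.035 m and y of plate4_center in the frame of cup_center between -0.035 and 0.035 m))).
Of plate1, plate2, plate3, plate4 only 2 to 4 are there at a start; the rules pass over those that are not, and their reading is None.
At some moment in a run one of plate1, plate2, plate3, plate4 may be knocked a few centimetres aside while the robot is not near it.
It also fails if it takes over 210 s, if anything falls off the work surface, if the arm or the gripper's body presses on something with over 40 N, if the wrist force passes 120 N, or if a joint passes its speed limit or range.

### The arm

A 7-joint arm with a two-finger parallel gripper is mounted at the origin on the work surface. World frame = base frame: x ahead of the robot, y to its left, z up, the work surface at z = 0. Lengths are in m, angles in rad, forces in N, time in s.
With the tool pointing down it reaches from about 0.425 to 0.875 m from the base axis. Payload 4.7 kg.
Tool frame: the origin (TCP) lies at the very end of the fingers, on their centre line; the grasp point (between the pads) lies 19 mm behind it; z points along the fingers, y is the line along which they close (so a half turn about z gives the same grasp; the last joint's range is limited). The gripper opens to 87 mm and grips with 3 to 60 N. Pads are 19 mm wide; open, the fingers measure 117 mm over their backs; the gripper's body (75 mm by 190 mm) begins 51 mm behind the grasp point.
Start: joints at [-1.25, 0.321, -0.07, 1.45, 0.023, 1.371, -0.057], TCP at [0.196, 0.62, 0.223] pointing down, gripper open.
Joint ranges: [-2.86, 2.86], [-0.3, 2.09], [-1.38, 1.24], [0.06, 2.45], [-1.56, 4.7], [0.09, 2.05], [-2.69, 2.69]. Speed limits (rad/s): [2.57, 2.57, 3.14, 3.14, 3.14, 3.14, 3.14].

### API

Orientations are given as a rotation vector (axis times angle).
In Python, from bench import ctrl gives the robot as it stands.
- The arm moves only by the shell command python3 -m jog 'ROWS' [FORCE]. ROWS is JSON, a list that holds one entry, the list of rows, each a list of 7 numbers: the shift along the tool's x, y, z in mm, then the turn, a rotation vector about the tool's x, y, z in degrees, then the finger opening in mm, from 0 to 87. A call has 1 to 10 rows; each row is the pose to reach, as a shift and turn from the pose commanded when the call began, along the tool's axes at that moment; what a row does not reach only later rows make up. A row lasts 1/10 s, in which the tool goes at most 50 mm and 8.59 degrees, less where a joint would pass 70% of its speed; a pose out of reach is approached as far as the arm can. A call with a gripper value outside its range is refused whole. The fingers move at their own pace and stop on an object; FORCE is the grip in N (left out, the last holds). Time passes only in rows, so rows that repeat a pose let the fingers close. It gives the time, the measured TCP pose, the force, the opening and the grip force at its end, in the units of the state.
- ctrl.get_state(): the state, without advancing time (a new reading comes with each control period).
- ctrl.get_image(name): name is "scene" or "top" or "wrist"; returns a dict with "image" (420x560x3 uint8, red, green, blue), "depth" (420x560 float32, m along the optical axis (not along the pixel's ray), 0 where there is no reading), "fov_y" (degrees; the focal length in pixels is half the picture's height over the tangent of half this angle, whatever the lens; pixels are square), "cx", "cy" (the principal point, pixels), "k1" (the pictures are not rectified: a ray, as slopes to the right and down, at radius r is drawn at 1 + k1 r^2 times it, then the intrinsics apply), "rvec" (rotation vector, rad) and "tvec" (3), from world to camera coordinates, as OpenCV has them. Camera axes: x right, y down, z forward; pixel columns grow to the right and rows downward; lengths in m; the calibration is good to about 2 mm. A picture is of the moment at which its call begins.
- ctrl.close_job(): hands the job in; it is judged then, once.
The state is a dict: "time": time; "joint_positions": joint angles; "qd": joint speeds; "joint_torque": joint torques, N m; "position": TCP position; "tool_rot": TCP orientation; "ft_force": force on the tool from outside, world axes, zero at the start; "torque": the same for the moment, N m; "grip_width": opening from 0.0 (shut) to 1.0 (fully open); "grip_force": force on a finger pad.
Only numpy, scipy, OpenCV 4.12 (cv2) and the standard library are available. Lean on these libraries where they do the work, as an engineer would, in place of code of your own. Each camera call takes 0.05 s, during which the arm holds its last target. There are 200 camera calls.

## Working session

There is one attempt and no reset: what is moved stays moved. The work goes in short steps, Python scripts to look and compute and a shell command to move; the robot and the scene stay as the last step left them, time stands still between calls to the robot, and variables do not carry over. Pictures are saved under pics/ and viewed, at most 14 in all, crops included, and the job is handed in when it is done.

```bash
ls; mkdir -p pics; cat > h.py <<'E'
import numpy as np, cv2
from scipy.spatial.transform import Rotation as R
from bench import ctrl
def cam(name,save=None):
    d=ctrl.get_image(name)
    if save: cv2.imwrite('pics/'+save,d['image'][:,:,::-1])
    return d
def par(d):
    f=210/np.tan(np.radians(d['fov_y'])/2)
    return f,R.from_rotvec(np.ravel(d['rvec'])).as_matrix(),np.ravel(d['tvec'])
def slopes(d,u,v):
    f,_,_=par(d)
    xd=(np.asarray(u,float)-d['cx'])/f; yd=(np.asarray(v,float)-d['cy'])/f
    x,y=xd.copy(),yd.copy()
    for _ in range(30):
        s=1+d['k1']*(x*x+y*y); x,y=xd/s,yd/s
    return x,y
def cloud(d):
    "world xyz per pixel from depth"
    v,u=np.mgrid[0:420,0:560]; x,y=slopes(d,u,v); z=d['depth']
    P=np.stack([x*z,y*z,z],-1); f,M,t=par(d)
    W=(P-t)@M; W[z<=0]=np.nan
    return W
def plane(d,u,v,h):
    "ray cast pixel onto z=h"
    x,y=slopes(d,u,v); f,M,t=par(d); c=-M.T@t
    r=np.stack([x,y,np.ones_like(x)],-1)@M
    return c+r*((h-c[2])/r[...,2])[...,None]
def proj(d,p):
    f,M,t=par(d); q=np.atleast_2d(p)@M.T+t; x,y=q[:,0]/q[:,2],q[:,1]/q[:,2]
    s=1+d['k1']*(x*x+y*y); return np.stack([x*s*f+d['cx'],y*s*f+d['cy']],-1)
def st():
    s=ctrl.get_state(); return np.array(s['position']),R.from_rotvec(s['tool_rot']),s
def rel(p,M=None):
    "target world pos (and matrix) -> tool shift mm and turn deg"
    q,r,s=st(); out=[np.round(r.inv().apply(np.array(p)-q)*1000,1)]
    if M is not None: out.append(np.round(np.degrees((r.inv()*R.from_matrix(M)).as_rotvec()),1))
    return out
E
python3 - <<'E'
from h import *
p,r,s=st(); print(s['time'],p,r.as_matrix().round(3),s['grip_width'],s['ft_force'])
ims=[]
for n in ['scene','top','wrist']:
    d=cam(n,n+'0.png'); f,M,t=par(d); print(n,(-M.T@t).round(3),M[2].round(3),f,d['k1'],np.mean(d['depth']>0))
E
```

```text
pics
0.0 [0.19620368 0.6190952  0.22145882] [[-0.953  0.302 -0.   ]
 [ 0.302  0.953 -0.002]
 [-0.    -0.002 -1.   ]] 1.0004264596530703 [ 0.64279184 -0.05950582  0.02720507]
scene [ 1.612 -0.233  0.941] [-0.779  0.155 -0.607] 540.9779263486221 -0.1209868703557572 0.9959736394557823
top [0.528 0.002 1.091] [ 0.096 -0.019 -0.995] 392.2483992636088 -0.04847980344726001 0.9961819727891157
wrist [0.123 0.642 0.383] [ 0.264 -0.085 -0.961] 293.05768179838503 -0.06464937419113963 0.9958333333333333
```

View pics/scene0.png

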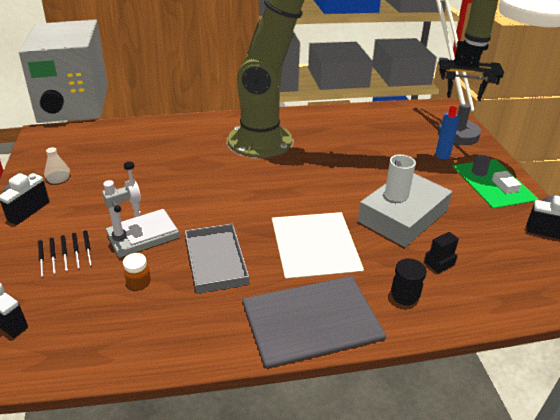

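View pics/top0.png

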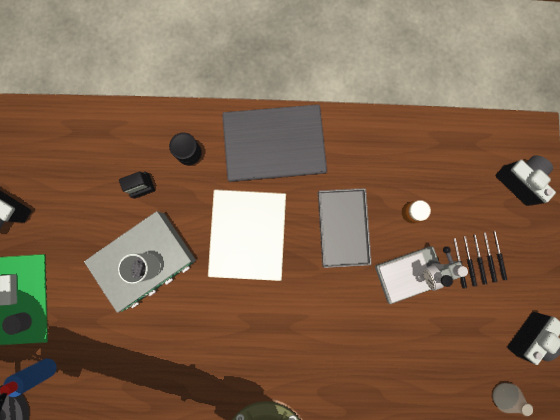

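The scene view shows the cup on the drawer unit at (400,178), mat at (316,243), tray (216,256) and gauge (135,210). In the top view the mat is at (247,235), cup at (132,267), tray at (345,228), gauge at (425,272), lens at (185,148), flash at (136,184) and jar at (420,211).

```bash
cat > m.py <<'E'
from h import *
d=cam('top'); W=cloud(d); Z=W[...,2]; im=d['image'].astype(int); hsv=cv2.cvtColor(d['image'],cv2.COLOR_RGB2HSV)
def rect(mask,roi,name,h=None):
    m=np.zeros((420,560),np.uint8); u0,u1,v0,v1=roi; m[v0:v1,u0:u1]=mask[v0:v1,u0:u1]
    cs,_=cv2.findContours(m,cv2.RETR_EXTERNAL,cv2.CHAIN_APPROX_NONE); c=max(cs,key=cv2.contourArea)[:,0]
    h=np.nanmedian(Z[m>0]) if h is None else h
    P=plane(d,c[:,0],c[:,1],h)[:,:2]
    r=cv2.minAreaRect((P*1000).astype(np.float32)); cc=cv2.minEnclosingCircle((P*1000).astype(np.float32))
    print(name,'h med',np.nanmedian(Z[m>0]).round(4),'rect',np.round(r[0],1),np.round(r[1],1),round(r[2],1),'circ',np.round(cc[0],1),round(cc[1],1))
    return r
print('bench z',np.nanmedian(Z[300:330,230:300]))
rect((im.min(2)>200),(200,295,180,290),'mat',.003)
rect(Z>.015,(310,380,180,275),'tray',.028)
rect((Z>.06)&(Z<.08),(75,205,200,320),'drawers',.07)
rect(Z>.165,(75,205,200,320),'cup rim',.18)
rect((Z>.02)&(Z<.04),(370,475,235,310),'gauge table',.03)
rect((Z>.222),(370,475,235,310),'cap',.232)
rect((Z>.03),(160,210,120,175),'lens',.092)
rect((Z>.03),(110,160,165,200),'flash',.085)
rect((Z>.03),(400,440,195,230),'jar',.07)
E
cat >> m.py <<'E'
for lo,hi in [(.02,.04),(.05,.1),(.1,.14),(.14,.19),(.19,.225),(.225,.25)]:
    m=(Z>lo)&(Z<hi); m[:, :370]=0; m[:,480:]=0; m[:235]=0; m[310:]=0
    print(lo,hi,m.sum(), np.nanmean(W[m],0).round(3) if m.any() else '')
big=cv2.resize(d['image'][230:315,365:480,::-1],None,fx=6,fy=6,interpolation=2); cv2.imwrite('pics/g.png',big)
s=cam('scene'); cv2.imwrite('pics/gs.png',cv2.resize(s['image'][140:270,80:200,::-1],None,fx=4.5,fy=4.5))
cp=np.hstack([cv2.resize(d['image'][245:290,110:155,::-1],(400,400)),cv2.resize(s['image'][150:200,375:425,::-1],(400,400))]); cv2.imwrite('pics/cup.png',cp)
E
python3 m.py
```

```text
bench z 0.0006893354165453374
mat h med 0.0033 rect [557.5  65.4] [199. 239.] 88.5 circ [557.5  65.6] 153.3
tray h med 0.0272 rect [ 583.2 -199.3] [210.4 132.2] 4.7 circ [ 583.3 -199.2] 121.9
drawers h med 0.0699 rect [478.  342.1] [164.3 231.8] 36.2 circ [478.4 342.2] 139.0
cup rim h med 0.1754 rect [467.2 314.7] [66.2 69.6] 1.8 circ [468.8 314.7] 35.3
gauge table h med 0.0305 rect [ 460.5 -384.2] [110.6 169.2] 20.9 circ [ 461.9 -383.4] 97.2
cap h med 0.2327 rect [ 461.6 -390.4] [24.1 25.1] 0.9 circ [ 461.8 -389.9] 13.5
lens h med 0.0905 rect [775.3 229.3] [88.5 69.8] 46.9 circ [774.4 229.6] 44.6
flash h med 0.082 rect [677.7 354.7] [58.1 74.1] 23.6 circ [677.5 355.1] 44.1
jar h med 0.0698 rect [ 628.7 -385.1] [55.9 67.9] 1.7 circ [ 630.3 -385.4] 34.4
0.02 0.04 1990 [ 0.461 -0.37   0.03 ]
0.05 0.1 57 [ 0.477 -0.414  0.083]
0.1 0.14 55 [ 0.466 -0.394  0.122]
0.14 0.19 663 [ 0.479 -0.409  0.165]
0.19 0.225 110 [ 0.479 -0.438  0.196]
0.225 0.25 109 [ 0.462 -0.39   0.233]
```

View pics/g.png

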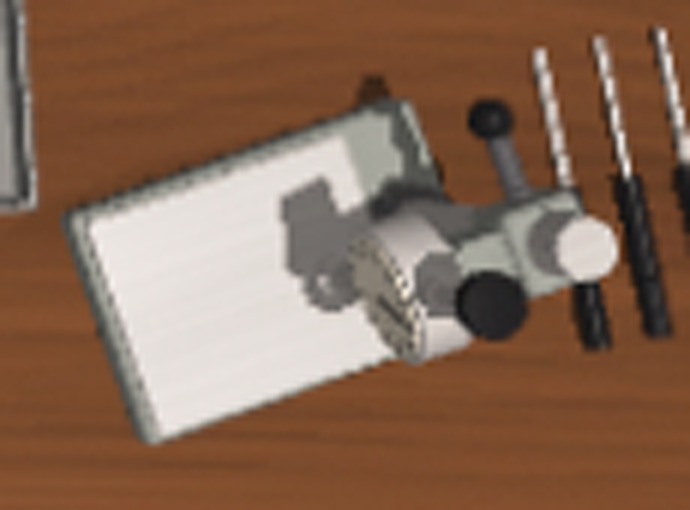

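The crop shows the gauge from above: black cap at crop (490,305), column to its right, open front to the left. This matches the fits, with the cap at (0.462,-0.390) and the gauge's x axis at azimuth about -69°. I'll carry the tool to free space first and check how it can turn horizontal.

```bash
python3 - <<'E'
from h import *
a=np.radians(13.); y=[np.cos(a),np.sin(a),0]; z=[0,0,-1]; x=np.cross(y,z)
print(rel([.45,.10,.40],np.stack([x,y,z],1)))
E
```

```text
[array([-398.8, -418.7, -177.6]), array([-0. ,  0. , 59.4])]
```

```bash
python3 -m jog '[[[0,0,-100,0,0,0,87],[-40,-42,-178,0,0,10,87],[-399,-419,-178,0,0,59,87],[-399,-419,-178,0,0,59,87],[-399,-419,-178,0,0,59,87],[-399,-419,-178,0,0,59,87],[-399,-419,-178,0,0,59,87],[-399,-419,-178,0,0,59,87],[-399,-419,-178,0,0,59,87],[-399,-419,-178,0,0,59,87]]]'; python3 -c "
from h import *
p,r,s=st();print(p,np.round(s['joint_positions'],2),r.as_matrix().round(2),np.round(s['ft_force'],1))
print(rel([.45,.10,.40]))"
```

```text
time: 1.25
position: [0.3795, 0.2434, 0.377]
tool_rot: [-1.947, -2.466, -0.001]
ft_force: [1.1, 1.1, -0.5]
grip_width: 1.005
grip_force: 0.0
[0.37949255 0.24341104 0.37702779] [-0.95 -0.15  0.28  1.65  0.04  1.64 -0.44] [[-0.23  0.97  0.  ]
 [ 0.97  0.23  0.  ]
 [ 0.    0.   -1.  ]] [ 1.1  1.1 -0.5]
[array([-155.8,   35.3,  -23. ])]
```

```bash
python3 -m jog '[[[-100,30,-20,0,9,0,87],[-100,30,-20,0,18,0,87],[-60,30,-20,0,27,0,87],[-60,30,-20,0,35,0,87],[-40,30,-20,0,44,0,87],[-20,30,-10,0,52,0,87],[0,30,0,0,60,0,87],[0,30,0,0,69,0,87],[0,30,0,0,78,0,87],[0,30,0,0,86,0,87]]]'; python3 -c "
from h import *
p,r,s=st();print(p,np.round(s['joint_positions'],2),r.as_matrix().round(2),np.round(s['ft_force'],1))"
```

```text
time: 2.25
position: [0.4088, 0.2517, 0.3775]
tool_rot: [-1.078, -1.367, -1.012]
ft_force: [-0.3, 1.4, -0.3]
grip_width: 0.997
grip_force: 0.0
[0.40876143 0.25171874 0.37750877] [-0.66  0.28  0.92  2.04 -1.38  2.03  0.76] [[-0.02  0.97 -0.23]
 [ 0.07  0.23  0.97]
 [ 1.    0.   -0.07]] [-0.3  1.4 -0.3]
```

```bash
cat >> h.py <<'E'
def hor(phi,up=1,pitch=0):
    a=np.radians(phi); b=np.radians(pitch)  # pitch>0 : tool points down
    z=np.array([np.cos(a)*np.cos(b),np.sin(a)*np.cos(b),-np.sin(b)]); y=up*np.array([np.sin(a),-np.cos(a),0])
    return np.stack([np.cross(y,z),y,z],1)
def show():
    p,r,s=st(); print(round(s['time'],1),p.round(4),'q',np.round(s['joint_positions'],2),'F',np.round(s['ft_force'],1),'w',round(s['grip_width']*87,1),round(s['grip_force'],1)); print(r.as_matrix().round(3))
E
python3 - <<'E'
from h import *
for phi in (60,75):
    M=hor(phi); print(M.round(2).tolist()); print(rel(np.array([.468,.315,.25])+(.019-.14)*M[:,2],M))
E
```

```text
[[0.0, 0.87, 0.5], [0.0, -0.5, 0.87], [1.0, 0.0, -0.0]]
[array([-129.9,  -11.2,  -31.4]), array([-43.3,   3.6,   1.6])]
[[0.0, 0.97, 0.26], [0.0, -0.26, 0.97], [1.0, 0.0, -0.0]]
[array([-131.2,   14.4,  -49.8]), array([-28.3,   3.8,   1.1])]
```

```bash
python3 -m jog '[[[-30,14,-50,-8,0,0,87],[-60,14,-50,-16,1,0,87],[-90,14,-50,-24,3,1,87],[-131,14,-50,-28,4,1,87],[-131,14,-50,-28,4,1,87],[-131,14,-50,-28,4,1,87]]]' >/dev/null; python3 -c "
from h import *
show()"
```

```text
2.9 [0.4347 0.1975 0.2483] q [-0.21  0.33  0.6   2.38 -1.55  1.79  1.09] F [-0.3  1.1  1.4] w 87.2 0.0
[[ 0.004  0.967  0.254]
 [ 0.    -0.254  0.967]
 [ 1.    -0.004 -0.002]]
```

```bash
python3 -m jog '[[[-40,0,0,0,0,0,87],[-80,0,0,0,0,0,87],[-123,0,0,0,0,0,87],[-123,0,0,0,0,0,87],[-123,0,0,0,0,0,87]]]' >/dev/null; python3 -c "
from h import *
show()
M=hor(75);print(rel(np.array([.468,.315,.125])+.019*M[:,2],M))
cam('scene','s1.png')"
```

```text
3.4 [0.4362 0.1972 0.1271] q [ 0.08  0.65  0.29  2.32 -1.55  1.75  1.39] F [-0.1 -0.4  0.3] w 86.9 0.0
[[ 0.     0.968  0.251]
 [ 0.002 -0.251  0.968]
 [ 1.     0.    -0.002]]
[array([ -1.8,   1.2, 141. ]), array([-0.4,  0.1,  0. ])]
```

View pics/s1.png

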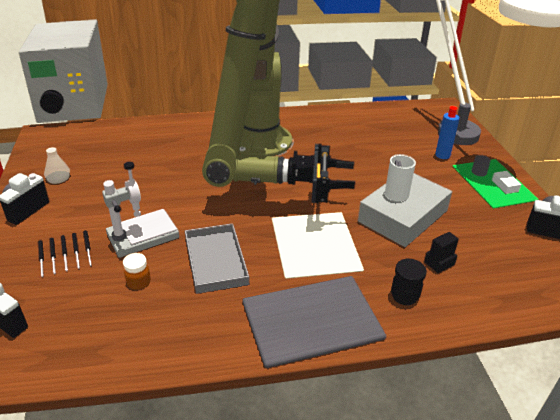

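The gripper now points horizontally at (330,175) beside the drawers, with the wrist at (225,165) and everything clear. I'll grip the cup low, so that it sits higher once inverted.

```bash
python3 -m jog '[[[-11,1,30,0,0,0,87],[-11,1,65,0,0,0,87],[-11,1,100,0,0,0,87],[-11,1,125,0,0,0,87],[-11,1,140,0,0,0,87],[-11,1,140,0,0,0,87],[-11,1,140,0,0,0,60],[-11,1,140,0,0,0,60],[-11,1,140,0,0,0,60],[-11,1,140,0,0,0,60]]]' 45; python3 -m jog '[[[0,0,0,0,0,0,60],[0,0,0,0,0,0,60],[0,0,0,0,0,0,60],[30,0,0,0,0,0,60],[60,0,0,0,0,0,60],[60,0,0,0,0,0,60]]]' >/dev/null;  python3 -c "
from h import *
show()
cam('scene','s2.png')
M=hor(48); 
c=np.array([.5575,.0654,0])
for h in (.165,.12): print(h,rel(c+[0,0,h]+.019*M[:,2],M))
"
```

```text
time: 4.4
position: [0.4717, 0.3323, 0.1143]
tool_rot: [-1.398, -1.083, -1.393]
ft_force: [-0.9, -1.1, -0.2]
grip_width: 0.778
grip_force: 45.0
5.0 [0.4719 0.3332 0.1773] q [ 0.84  0.71 -0.87  2.31 -1.55  1.03  1.28] F [ 0.   0.2 -5.1] w 67.7 45.0
[[-0.004  0.968  0.251]
 [ 0.003 -0.251  0.968]
 [ 1.     0.005 -0.001]]
0.165 [array([ -11.7,  158.9, -220.2]), array([-27.4,   0.2,   0.3])]
0.12 [array([ -56.7,  158.7, -220. ]), array([-27.4,   0.2,   0.3])]
```

View pics/s2.png

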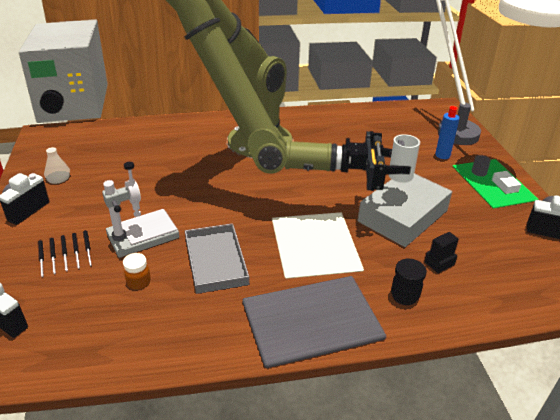

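The cup is gripped and lifted clear of the drawers at (403,150). Next I carry it over the mat.

```bash
python3 -m jog '[[[0,25,-36,-4,0,0,60],[0,50,-70,-8,0,0,60],[0,75,-105,-13,0,0,60],[0,100,-140,-18,0,0,60],[-12,130,-180,-23,0,0,60],[-12,159,-220,-27,0,0,60],[-12,159,-220,-27,0,0,60],[-12,159,-220,-27,0,0,60]]]' >/dev/null;  python3 -c "
from h import *
show()"
python3 -m jog '[[[0,0,0,0,0,-8,60],[0,0,0,0,0,-8,60]]]' >/dev/null;  python3 -c "
from h import *
show()"
```

```text
5.8 [0.5707 0.0782 0.1622] q [ 1.29  0.74 -0.83  2.31 -1.54  1.04  1.31] F [ 0.4  0.9 -4.3] w 67.8 45.0
[[ 0.002  0.746  0.666]
 [ 0.003 -0.666  0.746]
 [ 1.     0.001 -0.003]]
6.0 [0.5693 0.0817 0.1632] q [ 1.29  0.74 -0.84  2.31 -1.54  1.04  1.45] F [-1.1 -0.1 -2.9] w 68.0 45.0
[[-0.104  0.743  0.662]
 [ 0.094 -0.655  0.75 ]
 [ 0.99   0.14  -0.002]]
```

```bash
python3 -m jog '[[[-20,-3,0,0,0,4,60],[-42,-6,0,0,0,8,60],[-42,-6,0,0,0,8,60]]]' | sed -n 2p
cat > flip.py <<'E'
from h import *
import sys
c=np.array([.5575,.0654,0]); phi=48; U=hor(phi); Y=U[:,1]
H=dict(zip([0,60,90,105,120,135,150,165,180],[.122,.122,.112,.112,.112,.106,.099,.096,.096]))
def pose(th):
    t=np.radians(th); M=U@R.from_rotvec([0,0,t]).as_matrix()
    return c-.055*np.sin(t)*Y+[0,0,np.interp(th,list(H),list(H.values()))]+.019*U[:,2],M
t0,t1,n=map(float,sys.argv[1:]); show()
for th in np.linspace(t0,t1,int(n)+1)[1:]:
    a,b=rel(*pose(th)); print(round(th,1),a.round().astype(int),b.round().astype(int))
E
python3 flip.py 0 80 10
```

```text
position: [0.5696, 0.0808, 0.1189]
6.3 [0.5696 0.0808 0.1189] q [ 1.25  0.85 -0.77  2.28 -1.52  1.02  1.39] F [-0.4 -0.6 -3.1] w 67.6 45.0
[[ 0.006  0.748  0.663]
 [-0.001 -0.663  0.748]
 [ 1.    -0.006 -0.003]]
8.0 [ 3 -6  0] [0 0 8]
16.0 [  3 -14   0] [ 0  0 16]
24.0 [  3 -21   0] [ 0  0 24]
32.0 [  3 -28   0] [ 0  0 32]
40.0 [  3 -34   0] [ 0  0 40]
48.0 [  3 -40   0] [ 0  0 48]
56.0 [  3 -44   0] [ 0  0 56]
64.0 [  2 -48   0] [ 0  0 64]
72.0 [ -1 -51   0] [ 0  0 72]
80.0 [ -4 -53   0] [ 0  0 80]
```

```bash
python3 -m jog '[[[3,-6,0,0,0,8,60],[3,-14,0,0,0,16,60],[3,-21,0,0,0,24,60],[3,-28,0,0,0,32,60],[3,-34,0,0,0,40,60],[3,-40,0,0,0,48,60],[3,-44,0,0,0,56,60],[2,-48,0,0,0,64,60],[-1,-51,0,0,0,72,60],[-4,-53,0,0,0,80,60]]]' 50 | sed -n 2p
python3 flip.py 80 180 12
```

```text
position: [0.5304, 0.1159, 0.1183]
7.3 [0.5304 0.1159 0.1183] q [ 1.32  0.89 -0.84  2.39 -1.54  0.95  0.1 ] F [ 0.4 -0.3 -4.8] w 67.8 50.0
[[ 0.738  0.127  0.663]
 [-0.653 -0.113  0.749]
 [ 0.17  -0.985 -0.001]]
88.3 [-2  6  0] [0 0 8]
96.7 [-2  6  0] [ 0  0 16]
105.0 [0 6 0] [ 0  0 25]
113.3 [2 7 0] [ 0  0 33]
121.7 [6 8 0] [ 0  0 42]
130.0 [10 12  0] [ 0  0 50]
138.3 [15 17  0] [ 0  0 58]
146.7 [20 22 -1] [ 0  0 66]
155.0 [27 25 -1] [ 0  0 75]
163.3 [34 28 -1] [ 0  0 83]
171.7 [42 30 -1] [ 0  0 92]
180.0 [49 31 -1] [  0   0 100]
```

```bash
python3 -m jog '[[[-2,6,0,0,0,8,60],[-2,6,0,0,0,16,60],[0,6,0,0,0,24.5,60],[2,7,0,0,0,33,60],[6,8,0,0,0,41.5,60],[10,12,0,0,0,50,60],[15,17,0,0,0,58.3,60],[20,22,0,0,0,66.6,60],[27,25,0,0,0,75,60],[34,28,0,0,0,83.3,60]]]' 50 | sed -n 2p
python3 flip.py 163 180 2
```

```text
position: [0.5583, 0.0941, 0.1029]
8.3 [0.5583 0.0941 0.1029] q [ 1.24  0.92 -0.75  2.29 -1.51  1.01 -1.38] F [ 1.2 -0.5  5.9] w 67.8 50.0
[[ 0.224 -0.72   0.657]
 [-0.179  0.632  0.754]
 [-0.958 -0.286  0.013]]
171.5 [10 -8 -3] [1 1 8]
180.0 [ 12 -16  -3] [ 1  1 17]
```

```bash
python3 -m jog '[[[9,-8,-1,0,0,8.4,60],[12,-16,-2,0,0,16.8,60],[12,-16,-2,0,0,16.8,60],[12,-16,-2,0,0,16.8,60],[12,-16,-2,0,0,16.8,60]]]' 50 | sed -n 2p
python3 flip.py 163 180 1; python3 - <<'E'
from h import *
s=cam('scene'); d=cam('top')
cv2.imwrite('pics/f1.png',np.hstack([cv2.resize(s['image'][140:300,240:400,::-1],(400,400)),cv2.resize(d['image'][170:290,190:310,::-1],(400,400))]))
E
```

```text
position: [0.5714, 0.0763, 0.0892]
8.8 [0.5714 0.0763 0.0892] q [ 1.22  0.93 -0.72  2.25 -1.49  1.02 -1.7 ] F [ 0.1 -0.4 -1.7] w 68.0 50.0
[[ 0.001 -0.749  0.663]
 [-0.002  0.663  0.749]
 [-1.    -0.002 -0.001]]
180.0 [-7  3  2] [0 0 0]
```

View pics/f1.png

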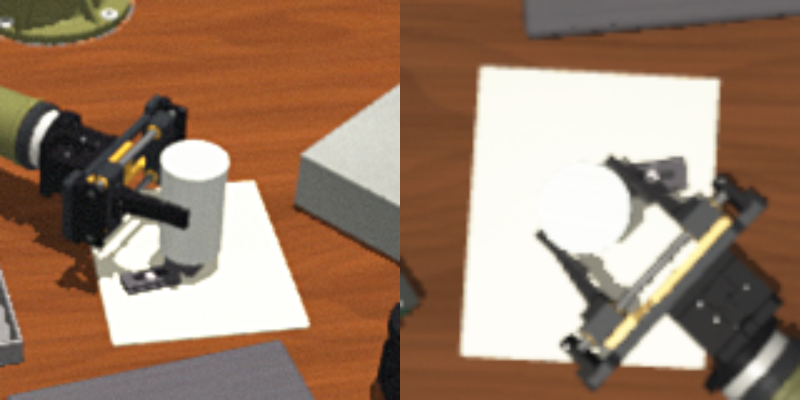

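The cup is inverted low over the mat at left-crop (195,210), with one short plate sticking out at left-crop (150,278). I'll lower it slightly, hold, then lift straight up.

```bash
python3 -m jog '[[[2,0,0,0,0,0,60],[4,0,0,0,0,0,60],[4,0,0,0,0,0,60],[4,0,0,0,0,0,60],[4,0,0,0,0,0,60],[4,0,0,0,0,0,60],[4,0,0,0,0,0,60],[4,0,0,0,0,0,60],[4,0,0,0,0,0,60]]]' 50 | sed -n 2,4p
python3 -m jog '[[[-8,0,0,0,0,0,60],[-16,0,0,0,0,0,60],[-24,0,0,0,0,0,60],[-32,0,0,0,0,0,60],[-40,0,0,0,0,0,60],[-50,0,0,0,0,0,60],[-60,0,0,0,0,0,60],[-70,0,0,0,0,0,60],[-80,0,0,0,0,0,60],[-90,0,0,0,0,0,60]]]' 50 | sed -n 2,4p
python3 -m jog '[[[-20,0,0,0,0,0,60],[-40,0,0,0,0,0,60],[-40,0,0,0,0,0,60],[-40,0,0,0,0,0,60]]]' 50 | sed -n 2,4p
python3 - <<'E'
from h import *
show(); s=cam('scene'); d=cam('top')
cv2.imwrite('pics/f2.png',np.hstack([cv2.resize(s['image'][140:300,240:400,::-1],(400,400)),cv2.resize(d['image'][170:290,190:310,::-1],(400,400))]))
M=hor(75,-1); 
for h in (.21,.14): print(rel(np.array([.468,.320,h])+.019*M[:,2],M))
E
```

```text
position: [0.5721, 0.0756, 0.085]
tool_rot: [-0.661, 1.469, 0.659]
ft_force: [1.2, -0.3, -1.7]
position: [0.572, 0.0758, 0.1758]
tool_rot: [-0.661, 1.469, 0.66]
ft_force: [0.5, 0.6, -1.8]
position: [0.572, 0.0756, 0.2147]
tool_rot: [-0.662, 1.47, 0.658]
ft_force: [0.0, 0.4, -2.0]
11.2 [0.572  0.0756 0.2147] q [ 1.41  0.63 -0.97  2.31 -1.53  1.03 -1.97] F [ 0.   0.4 -2. ] w 67.8 50.0
[[-0.001 -0.748  0.664]
 [-0.003  0.664  0.748]
 [-1.    -0.001 -0.003]]
[array([  4.2, 248.5, 130.7]), array([-26.6,  -0.1,  -0.1])]
[array([ 74.2, 248.5, 130.8]), array([-26.6,  -0.1,  -0.1])]
```

View pics/f2.png

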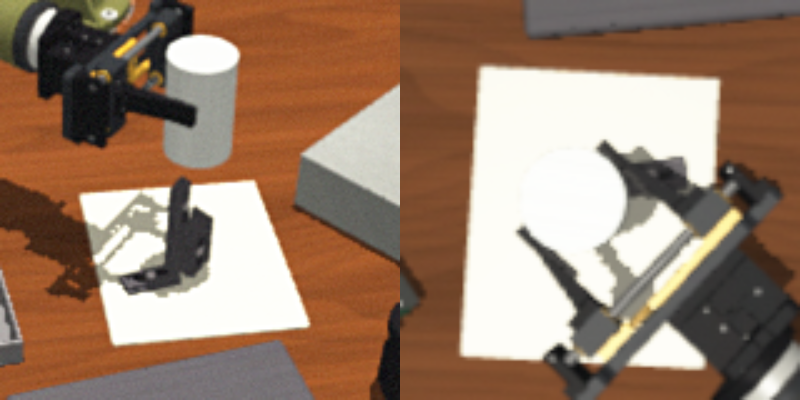

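The cup is up at left-crop (203,100). The rail and one plate still stand on end at (180,215) and (200,235), and one plate lies flat at (150,278). I'll carry the cup back to the drawers.

```bash
python3 -m jog '[[[0,35,18,-4,0,0,60],[0,75,39,-8,0,0,60],[0,115,60,-12,0,0,60],[0,155,81,-16,0,0,60],[0,195,102,-20,0,0,60],[0,230,121,-24,0,0,60],[0,248,131,-26.6,0,0,60],[20,248,131,-26.6,0,0,60],[40,248,131,-26.6,0,0,60],[60,248,131,-26.6,0,0,60]]]' 50 | sed -n 2,4p
python3 -m jog '[[[0,0,0,0,0,0,60],[5,0,0,0,0,0,60],[10,0,0,0,0,0,60],[12,0,0,0,0,0,60],[12,0,0,0,0,0,60]]]' 50 | sed -n 2,4p; python3 -c "
from h import *
show()"
```

```text
position: [0.4733, 0.3386, 0.1531]
tool_rot: [-1.015, 1.324, 1.015]
ft_force: [-0.0, -0.0, -1.3]
position: [0.4737, 0.3381, 0.1429]
tool_rot: [-1.015, 1.323, 1.014]
ft_force: [-0.2, 0.2, -0.8]
12.8 [0.4737 0.3381 0.1429] q [ 0.94  0.93 -0.96  2.29 -1.45  0.86 -1.8 ] F [-0.2  0.2 -0.8] w 67.5 50.0
[[-0.    -0.966  0.259]
 [-0.001  0.259  0.966]
 [-1.     0.    -0.001]]
```

```bash
python3 -m jog '[[[2,0,0,0,0,0,60],[4,0,0,0,0,0,60],[5,0,0,0,0,0,60],[5,0,0,0,0,0,60]]]' 50 | sed -n 2,4p
python3 -m jog '[[[1,0,0,0,0,0,60],[1,0,0,0,0,0,60]]]' | sed -n 2,4p
```

```text
position: [0.4736, 0.3382, 0.1377]
tool_rot: [-1.015, 1.323, 1.014]
ft_force: [-0.4, -1.1, -1.9]
position: [0.4736, 0.3382, 0.1367]
tool_rot: [-1.015, 1.323, 1.014]
ft_force: [-0.7, 0.3, -0.6]
```

```bash
python3 -m jog '[[[1,0,0,0,0,0,60],[2,0,0,0,0,0,60],[2,0,0,0,0,0,60]]]' | sed -n 2,4p
```

```text
position: [0.4737, 0.3386, 0.1361]
tool_rot: [-1.014, 1.32, 1.015]
ft_force: [0.4, 0.5, 3.9]
```

Contact was felt (+4 N), so I release, back off and turn the tool down again.

```bash
python3 -m jog '[[[0,0,0,0,0,0,87],[0,0,0,0,0,0,87],[0,0,0,0,0,0,87],[0,0,0,0,0,0,87],[0,0,-30,0,0,0,87],[0,0,-70,0,0,0,87],[0,0,-110,0,0,0,87],[-40,0,-140,0,0,0,87],[-80,0,-140,0,0,0,87],[-120,0,-140,0,0,0,87]]]' | sed -n 2,4p
python3 -m jog '[[[-50,0,0,0,8,0,87],[-90,0,-20,0,16,0,87],[-130,0,-40,0,24,0,87],[-150,0,-40,0,33,0,87],[-150,0,-40,0,41,0,87],[-150,0,-20,0,50,0,87],[-150,0,0,0,58,0,87],[-150,0,0,0,66,0,87],[-150,0,0,0,75,0,87],[-150,0,0,0,83,0,87]]]' | sed -n 2,4p
python3 -c "
from h import *
show(); M=np.diag([1.,1,1]); 
y=hor(75,-1)[:,1]; z=np.array([0,0,-1.]); print(rel([.42,.16,.40],np.stack([np.cross(y,z),y,z],1)))
d=cam('top','t2.png'); cam('scene','s3.png')"
```

```text
position: [0.4379, 0.202, 0.256]
tool_rot: [-1.012, 1.325, 1.013]
ft_force: [1.4, -1.0, 1.4]
position: [0.4583, 0.115, 0.343]
tool_rot: [-1.793, 1.848, 0.505]
ft_force: [-0.5, 0.3, 0.7]
15.8 [0.4583 0.115  0.343 ] q [ 1.47 -0.3  -1.05  1.85 -0.88  1.65 -2.69] F [-0.5  0.3  0.7] w 87.0 0.0
[[ 0.003 -0.995  0.103]
 [-0.804  0.058  0.591]
 [-0.594 -0.085 -0.8  ]]
[array([-70.2,  35.9, -22.9]), array([-1. , 37. , 12.8])]
```

View pics/s3.png

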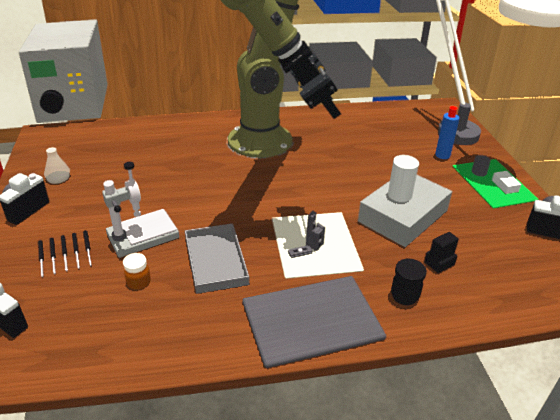

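The cup stands mouth down on the drawers at (403,180). On the mat the rail and a plate stand at about (315,230), and one plate lies at (300,252).

```bash
python3 -c "
from h import *
print(rel([.43,.06,.38],np.diag([1.,-1,-1])))"
python3 - <<'E'
from h import *
d=cam('top'); W=cloud(d); Z=W[...,2]
cv2.imwrite('pics/p1.png',np.hstack([cv2.resize(d['image'][185:285,200:300,::-1],(400,400)),cv2.resize(cam('scene')['image'][205:280,265:365,::-1],(400,300)).repeat(1,0)[:,:].copy() if 0 else cv2.copyMakeBorder(cv2.resize(cam('scene')['image'][205:280,265:365,::-1],(400,300)),0,100,0,0,0)]))
m=(Z>.009); m[:185]=0;m[285:]=0;m[:,:208]=0;m[:,290:]=0
n,l,s,_=cv2.connectedComponentsWithStats(m.astype(np.uint8))
for i in range(1,n):
    if s[i,4]>8: print(s[i],np.nanmean(W[l==i],0).round(3),np.nanmax(Z[l==i]))
for lo,hi in [(.009,.02),(.02,.04),(.04,.055),(.055,.075),(.085,.12)]:
    k=m&(Z>lo)&(Z<hi); print(lo,hi,k.sum(),np.nanmean(W[k],0).round(3) if k.any() else '')
E
```

```text
[array([ 23.2,  22.8, -64.5]), array([-33.4,  24.1, -88.2])]
[ 208  217   76   68 2823] [0.512 0.045 0.399] 0.5212519057282827
0.009 0.02 204 [0.589 0.019 0.013]
0.02 0.04 5 [0.562 0.061 0.031]
0.04 0.055 10 [0.566 0.057 0.049]
0.055 0.075 113 [0.571 0.067 0.063]
0.085 0.12 55 [0.56  0.051 0.103]
```

View pics/p1.png

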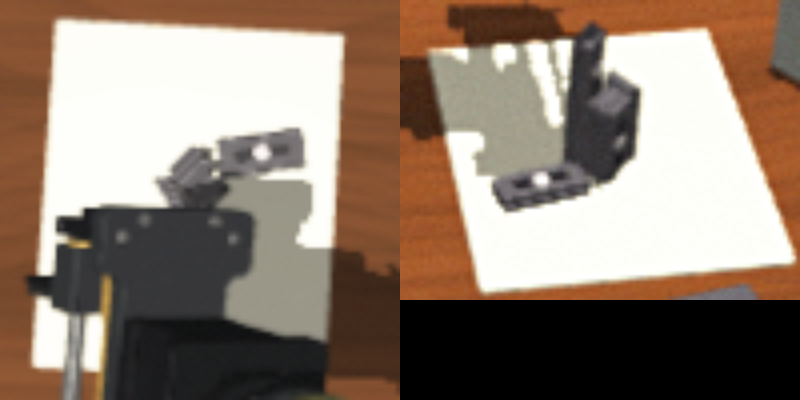

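The crop shows the rail standing (left-crop ~(195,190)) with short plates standing against it, and one plate flat at (262,150). I'll finish turning the tool down and take a clean look.

```bash
python3 -m jog '[[[0,0,-20,-3,2,-8,87],[0,0,-40,-6,4,-16,87],[10,10,-64,-9,7,-25,87],[20,20,-64,-13,9,-33,87],[23,23,-64,-16,12,-41,87],[23,23,-64,-19,14,-49,87],[23,23,-64,-22,16,-57,87],[23,23,-64,-25,18,-65,87],[23,23,-64,-28,20,-73,87],[23,23,-64,-31,22,-81,87]]]' | sed -n 2,4p
python3 -c "
from h import *
show(); print(rel([.40,.26,.36],np.diag([1.,-1,-1])))"
```

```text
position: [0.4283, 0.0602, 0.3779]
tool_rot: [-3.06, 0.274, 0.088]
ft_force: [-0.1, 0.4, -0.4]
16.9 [0.4283 0.0602 0.3779] q [ 1.19 -0.26 -1.06  1.62 -0.29  1.71 -1.64] F [-0.1  0.4 -0.4] w 87.1 0.0
[[ 0.982 -0.179 -0.051]
 [-0.176 -0.982  0.073]
 [-0.063 -0.063 -0.996]]
[array([ -61.7, -189.9,   33.8]), array([ -3.9,   3.3, -10.2])]
```

```bash
python3 -m jog '[[[-20,-45,0,-4,3,-5,87],[-35,-95,20,-4,3,-10,87],[-50,-140,34,-4,3,-10,87],[-60,-190,34,-4,3,-10,87],[-60,-190,34,-4,3,-10,87],[-60,-190,34,-4,3,-10,87]]]' | sed -n 2,4p
cat > parts.py <<'E'
from h import *
show(); d=cam('top'); W=cloud(d); Z=W[...,2]; s=cam('scene')
print('cam',(-par(d)[1].T@par(d)[2]).round(3))
a=cv2.resize(d['image'][185:285,200:300,::-1],(500,500),interpolation=cv2.INTER_CUBIC); b=cv2.resize(s['image'][205:280,265:365,::-1],(300,225))
o=np.zeros((500,800,3),np.uint8); o[:,:500]=a; o[:225,500:]=b; cv2.imwrite('pics/p2.png',o)
roi=np.zeros(Z.shape,bool); roi[185:285,205:290]=1
for nm,lo,hi,h in [('flat',.0085,.022,None),('short top',.055,.072,.063),('rail top',.088,.115,.103)]:
    m=((Z>lo)&(Z<hi)&roi).astype(np.uint8); n,l,stt,_=cv2.connectedComponentsWithStats(m)
    for i in range(1,n):
        if stt[i,4]<10: continue
        v,u=np.nonzero(l==i); hh=np.nanmedian(Z[l==i]); P=plane(d,u,v,hh if h is None else h)[:,:2]*1000
        r=cv2.minAreaRect(P.astype(np.float32)); print(nm,stt[i],'z',hh.round(4),'c',np.round(r[0],1),np.round(r[1],1),'ang',round(r[2],1))
E
python3 parts.py
```

```text
position: [0.4014, 0.2622, 0.3596]
tool_rot: [3.141, -0.005, -0.011]
ft_force: [0.1, -0.2, -0.1]
17.6 [0.4014 0.2622 0.3596] q [ 0.93 -0.21 -1.34  1.58 -0.21  1.61 -1.98] F [ 0.1 -0.2 -0.1] w 87.0 0.0
[[ 1.    -0.003 -0.007]
 [-0.003 -1.    -0.001]
 [-0.007  0.001 -1.   ]]
cam [0.528 0.002 1.091]
flat [253 217  23  13 199] z 0.0131 c [590.2  19.1] [27.3 62.6] ang 9.8
short top [238 221  15  18 115] z 0.0632 c [569.  66.] [25.9 40.6] ang 46.9
rail top [246 228  10  11  60] z 0.1031 c [559.5  51.4] [14.2 26.6] ang 46.8
```

View pics/p2.png

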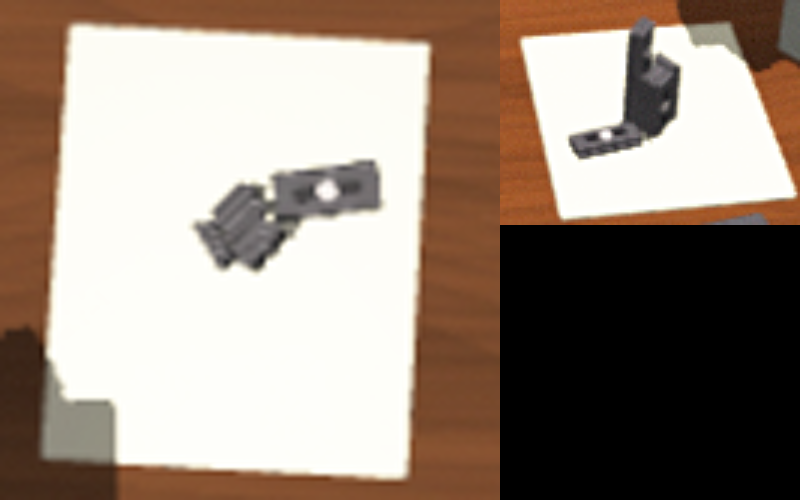

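The top crop shows the rail standing at (250,240), two plates parallel behind it at (235,205), a third standing plate at (212,243) and a flat one at (327,188), so four plates. The measured heights (0.103, 0.063, 0.013) fit. I'll take the rail by its top first, gripping across its width.

```bash
cat >> h.py <<'E'
def down(ya,tilt=0):
    "tool down, closing axis y at azimuth ya deg"
    a=np.radians(ya); y=np.array([np.cos(a),np.sin(a),0]); z=np.array([0,0,-1.])
    return np.stack([np.cross(y,z),y,z],1)@R.from_euler('y',tilt,degrees=True).as_matrix()
E
python3 -c "
from h import *
print(rel([.5595,.0514,.18],down(-43.2)), rel([.5595,.0514,.073]))"
```

```text
[array([159.5, 204.7, 179.2]), array([ -0. ,   0.4, -47.4])] [array([160.2, 204.5, 286.2])]
```

```bash
python3 -m jog '[[[30,40,0,0,0,-8,65],[60,80,40,0,0,-16,65],[90,120,80,0,0,-24,65],[120,160,120,0,0,-32,65],[160,205,170,0,0,-40,65],[160,205,179,0,0,-47.4,65],[160,205,179,0,0,-47.4,65],[160,205,179,0,0,-47.4,65]]]' | sed -n 2,4p
python3 -c "
from h import *
show();print(rel([.5595,.0514,.073],down(-43.2)))"
```

```text
position: [0.5596, 0.0466, 0.1761]
tool_rot: [-2.884, -1.236, 0.021]
ft_force: [-0.8, 0.3, -0.2]
18.4 [0.5596 0.0466 0.1761] q [ 0.86  0.42 -1.22  1.7   0.4   1.33 -1.2 ] F [-0.8  0.3 -0.2] w 65.0 0.0
[[ 0.69   0.724 -0.013]
 [ 0.724 -0.69  -0.002]
 [-0.011 -0.009 -1.   ]]
[array([  4.5,  -2.5, 103.1]), array([-0.5,  0.6, -0.4])]
```

```bash
python3 -m jog '[[[4,-2.5,20,0,0,0,65],[4,-2.5,50,0,0,0,65],[4,-2.5,80,0,0,0,65],[4,-2.5,103,0,0,0,65],[4,-2.5,103,0,0,0,65],[4,-2.5,103,0,0,0,20],[4,-2.5,103,0,0,0,20],[4,-2.5,103,0,0,0,20],[4,-2.5,103,0,0,0,20],[4,-2.5,103,0,0,0,20]]]' 30
python3 -m jog '[[[0,0,0,0,0,0,20],[0,0,-3,0,0,0,20],[0,0,-10,0,0,0,20],[0,0,-30,0,0,0,20],[0,0,-60,0,0,0,20],[0,0,-90,0,0,0,20],[0,0,-120,0,0,0,20],[0,0,-120,0,0,0,20]]]' | sed -n 2,8p
```

```text
time: 19.45
position: [0.5619, 0.0574, 0.079]
tool_rot: [2.882, 1.25, -0.005]
ft_force: [0.2, -0.5, -0.3]
grip_width: 0.382
grip_force: 0.3
position: [0.5644, 0.0589, 0.2029]
tool_rot: [2.88, 1.25, 0.004]
ft_force: [1.1, 0.2, -0.7]
grip_width: 0.32
grip_force: 29.6
```

```bash
python3 - <<'E'
from h import *
show(); s=cam('scene'); cv2.imwrite('pics/p3.png',cv2.resize(s['image'][120:280,240:400,::-1],(500,500)))
E
```

```text
20.2 [0.5644 0.0589 0.2029] q [ 0.86  0.4  -1.25  1.66  0.39  1.36 -1.2 ] F [ 1.1  0.2 -0.7] w 27.8 29.6
[[ 0.683  0.73   0.003]
 [ 0.73  -0.683 -0.001]
 [ 0.001  0.003 -1.   ]]
```

View pics/p3.png

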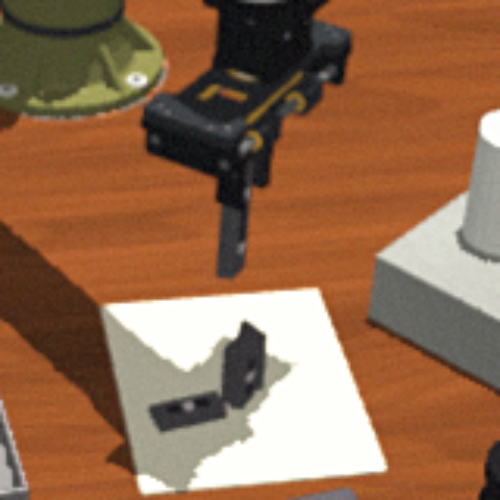

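The rail hangs free in the gripper at (230,240); the short plates stayed standing at (245,370) and lying at (190,410). I'll tilt the tool 60° and lay the rail on the near part of the mat.

```bash
python3 -m jog '[[[0,0,0,0,0,0,20]]]' | sed -n 2p; python3 -c "
from h import *
show();print(rel([.475,.054,.22],down(0)))
p,r,s=st(); "
```

```text
position: [0.5616, 0.0573, 0.1979]
20.4 [0.5616 0.0573 0.1979] q [ 0.86  0.4  -1.24  1.67  0.39  1.36 -1.2 ] F [-0.7 -0.7 -1.1] w 27.6 29.6
[[ 0.683  0.73  -0.005]
 [ 0.73  -0.683 -0.002]
 [-0.005 -0.002 -1.   ]]
[array([-61.7, -61. , -21.7]), array([ -0.2,   0.2, -43.1])]
```

```bash
python3 -m jog '[[[-12,-12,-10,0,0,-8,20],[-25,-25,-21,0,0,-16,20],[-37,-37,-21,0,0,-24,20],[-50,-50,-21,0,0,-32,20],[-62,-61,-21,0,0,-40,20],[-62,-61,-21,0,0,-43,20],[-62,-61,-21,0,0,-43,20],[-62,-61,-21,0,0,-43,20]]]' | sed -n 2,3p
python3 -m jog '[[[0,0,0,0,8,0,20],[0,0,0,0,16,0,20],[0,0,0,0,24,0,20],[0,0,0,0,32,0,20],[0,0,0,0,40,0,20],[0,0,0,0,48,0,20],[0,0,0,0,56,0,20],[0,0,0,0,60,0,20],[0,0,0,0,60,0,20],[0,0,0,0,60,0,20]]]' | sed -n 2,3p;python3 -c "
from h import *
show();print(rel([.475,.054,.050],down(0,60)))"
```

```text
position: [0.4748, 0.0536, 0.2192]
tool_rot: [-2.225, -2.215, 0.007]
position: [0.4753, 0.0545, 0.2197]
tool_rot: [-1.586, -1.579, -0.91]
22.2 [0.4753 0.0545 0.2197] q [ 1.38  0.52 -1.11  1.88 -0.54  1.37  0.46] F [ 0.3  0.6 -0.4] w 27.6 29.6
[[ 0.005  1.    -0.001]
 [ 0.5   -0.001  0.866]
 [ 0.866 -0.005 -0.5  ]]
[array([-147.2,    0.5,   84.4]), array([-0.1,  0. , -0.3])]
```

```bash
python3 -m jog '[[[-30,0,17,0,0,0,20],[-60,0,35,0,0,0,20],[-90,0,52,0,0,0,20],[-120,0,69,0,0,0,20],[-137,0,79,0,0,0,20],[-142,0,82,0,0,0,20],[-145,0,83,0,0,0,20],[-147,0,84,0,0,0,20],[-147,0,84,0,0,0,20]]]' | sed -n 2,4p
python3 -c "
from h import *
s=cam('scene'); d=cam('top')
cv2.imwrite('pics/p4.png',np.hstack([cv2.resize(s['image'][140:300,240:400,::-1],(400,400)),cv2.resize(d['image'][180:300,190:310,::-1],(400,400))]))"
```

```text
position: [0.4753, 0.0529, 0.0514]
tool_rot: [-1.587, -1.583, -0.911]
ft_force: [-0.5, 0.7, -0.0]
```

View pics/p4.png

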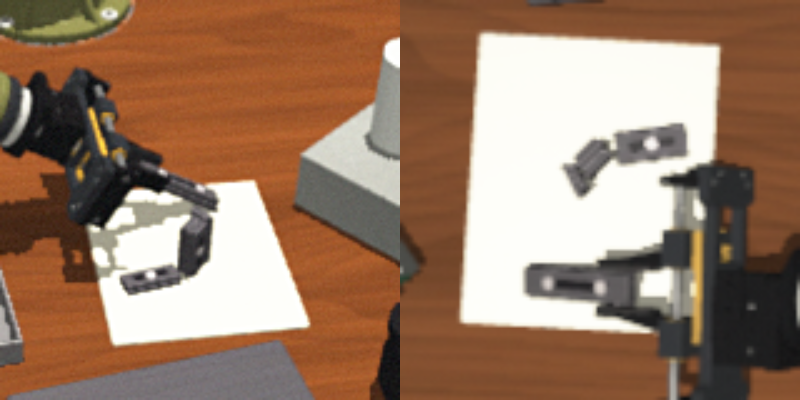

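The rail is at left-crop (190,190), tilted with its far end just above the mat. I'll release it so it lies down, then back off.

```bash
python3 -m jog '[[[-2,0,1,0,0,0,20],[-4,0,2,0,0,0,20],[-4,0,2,0,0,0,87],[-4,0,2,0,0,0,87],[-4,0,2,0,0,0,87],[-4,0,2,0,0,0,87],[10,0,-30,0,0,0,87],[30,0,-60,0,0,0,87],[60,0,-90,0,0,0,87],[90,0,-110,0,0,0,87]]]' | sed -n 2,4p
python3 -m jog '[[[20,0,-10,0,-8,0,87],[40,0,-20,0,-16,0,87],[60,0,-20,0,-24,0,87],[60,-20,-40,0,-32,0,87],[60,-40,-60,0,-40,0,87],[60,-60,-60,0,-48,0,87],[60,-70,-60,0,-56,0,87],[60,-70,-60,0,-60,0,87],[60,-70,-60,0,-60,0,87]]]' | sed -n 2,4p
sed -i 's/pics\/p2/pics\/p5/' parts.py; python3 parts.py
```

```text
position: [0.4754, 0.0016, 0.1849]
tool_rot: [-1.589, -1.58, -0.912]
ft_force: [0.7, 0.5, -0.2]
position: [0.4051, -0.0152, 0.2656]
tool_rot: [2.215, 2.228, -0.009]
ft_force: [0.2, 0.6, 1.0]
25.1 [ 0.4051 -0.0152  0.2656] q [ 0.99 -0.3  -0.82  1.91 -0.21  1.45  0.22] F [0.2 0.6 1. ] w 86.6 0.0
[[-0.006  1.    -0.004]
 [ 1.     0.006 -0.004]
 [-0.004 -0.004 -1.   ]]
cam [0.528 0.002 1.091]
flat [254 217  22  13 199] z 0.0132 c [590.3  17.5] [27.7 59.3] ang 8.8
flat [228 260  36  11 298] z 0.0169 c [474.5  65.7] [27. 95.] ang 1.5
short top [238 221  15  18 115] z 0.0627 c [568.9  67.3] [24.1 42.4] ang 46.9
```

View pics/p5.png

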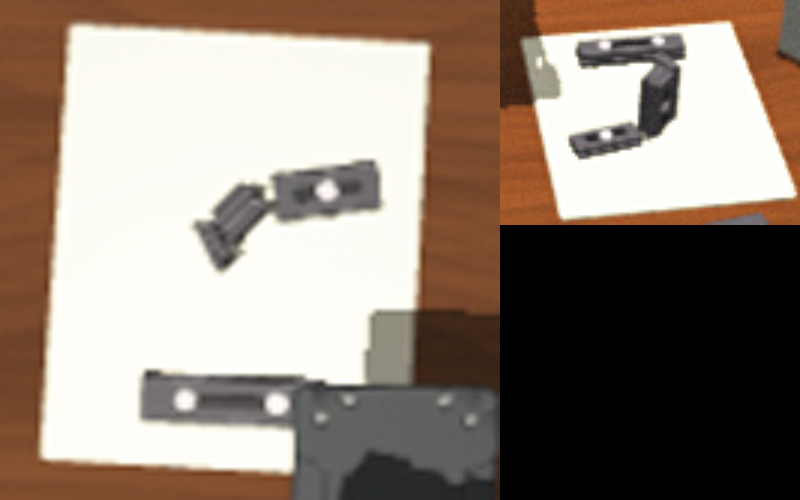

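The rail lies flat on the mat at crop (225,398) with its top at 17 mm, as it should. Next I check how far the dial sticks out and get the rail's pose.

```bash
python3 - <<'E'
from h import *
F=np.array([.4617,-.390]); a=np.radians(-69.1); ex=np.array([np.cos(a),np.sin(a)]); ey=np.array([-ex[1],ex[0]])
for n in ('top','scene'):
    W=cloud(cam(n)); g=(W[...,:2]-F); X=g@ex; Y=g@ey; Z=W[...,2]
    m=(abs(X)<.1)&(abs(Y)<.07)
    for lo,hi in [(.05,.075),(.078,.1),(.1,.12),(.12,.14),(.14,.16),(.16,.18),(.18,.2),(.2,.225)]:
        k=m&(Z>lo)&(Z<hi)
        if k.sum()>5: print(n,lo,k.sum(),'x',np.percentile(X[k],[3,50,97]).round(3),'y',np.percentile(Y[k],[3,50,97]).round(3))
print(rel([.4736,.096,.10],down(1.5)), rel([.4736,.096,.005]))
E
```

```text
top 0.05 10 x [0.052 0.055 0.062] y [0.007 0.01  0.011]
top 0.078 44 x [-0.008  0.001  0.058] y [-0.005  0.006  0.011]
top 0.1 28 x [-0.008 -0.004  0.059] y [-0.004  0.005  0.011]
top 0.12 26 x [-0.01  -0.009  0.013] y [-0.016  0.002  0.022]
top 0.14 216 x [-0.01   0.044  0.065] y [-0.022  0.021  0.057]
top 0.16 394 x [-0.009  0.012  0.067] y [-0.023  0.006  0.026]
top 0.18 160 x [-0.004  0.052  0.068] y [-0.011  0.001  0.01 ]
scene 0.05 72 x [0.045 0.059 0.068] y [0.001 0.009 0.013]
scene 0.078 109 x [-0.007  0.051  0.068] y [-0.003  0.007  0.013]
scene 0.1 99 x [-0.007  0.048  0.068] y [0.001 0.008 0.013]
scene 0.12 57 x [-0.006  0.044  0.071] y [0.001 0.014 0.024]
scene 0.14 304 x [-0.006  0.042  0.074] y [-0.004  0.018  0.06 ]
scene 0.16 304 x [-0.007  0.023  0.073] y [-0.011  0.011  0.026]
scene 0.18 124 x [-0.002  0.055  0.068] y [-0.01   0.004  0.014]
scene 0.2 32 x [-0.006  0.002  0.011] y [-0.002  0.004  0.013]
[array([114.6,  69.3, 165. ]), array([-0.3,  0.1, -1.5])] [array([114.7,  69.7, 260. ])]
```

```bash
python3 -m jog '[[[38,23,40,0,0,-1.5,60],[76,46,80,0,0,-1.5,60],[114,69,120,0,0,-1.5,60],[114,69,165,0,0,-1.5,60],[114,69,200,0,0,-1.5,60],[114,69,230,0,0,-1.5,60],[114,69,250,0,0,-1.5,60],[114,69,256,0,0,-1.5,60],[114,69,256,0,0,-1.5,60],[114,69,256,0,0,-1.5,60]]]' | sed -n 2,4p
python3 -c "
from h import *
show();print(rel([.4736,.096,.005],down(1.5)))"
```

```text
position: [0.4746, 0.0941, 0.0105]
tool_rot: [-2.196, -2.246, 0.004]
ft_force: [0.2, 0.0, 0.5]
26.3 [0.4746 0.0941 0.0105] q [ 0.71  0.39 -1.07  2.04  0.43  0.95 -0.57] F [0.2 0.  0.5] w 60.2 0.0
[[-0.023  1.    -0.002]
 [ 1.     0.023 -0.001]
 [-0.001 -0.002 -1.   ]]
[array([ 1.9, -1. ,  5.5]), array([-0.1,  0.1, -0.2])]
```

```bash
python3 -m jog '[[[1,0,3,0,0,0,60],[1,0,5,0,0,0,60],[1,0,5,0,0,0,20],[1,0,5,0,0,0,20],[1,0,5,0,0,0,20],[1,0,5,0,0,0,20],[1,0,5,0,0,0,20],[1,0,5,0,0,0,20]]]' 40 | sed -n 2,6p
python3 -m jog '[[[0,0,0,0,0,0,20],[0,0,0,0,0,0,20],[0,0,-10,0,0,0,20],[0,0,-40,0,0,0,20],[0,0,-80,0,0,0,20],[0,0,-80,0,0,0,20],[0,0,-80,0,0,0,20]]]' | sed -n 2,6p
cat > railm.py <<'E'
from h import *
p,r,s=st(); show(); d=cam('scene'); W=cloud(d); t=cam('top'); Wt=cloud(t)
# points of held rail in tool frame: below tip region, ahead of the pads
for W in (W,Wt):
    P=(W-p).reshape(-1,3)@r.as_matrix(); k=(np.abs(P[:,1])<.02)&(P[:,0]<-.016)&(P[:,0]>-.11)&(P[:,2]>-.03)&(P[:,2]<.012)
    P=P[k]
    if len(P)<10: print(len(P)); continue
    print(len(P),'x',np.percentile(P[:,0],[1,99]).round(4),'y',np.percentile(P[:,1],[3,97]).round(4),'z',np.percentile(P[:,2],[3,50,97]).round(4),'slope z/x',np.polyfit(P[:,0],P[:,2],1).round(3),'y/x',np.polyfit(P[:,0],P[:,1],1).round(3))
E
python3 railm.py
```

```text
position: [0.4736, 0.0959, 0.0044]
tool_rot: [-2.193, -2.248, 0.005]
ft_force: [-0.2, 0.3, 0.2]
grip_width: 0.317
grip_force: 40.0
position: [0.4744, 0.0955, 0.0852]
tool_rot: [2.194, 2.247, -0.005]
ft_force: [0.0, -0.1, -1.3]
grip_width: 0.317
grip_force: 40.0
27.8 [0.4744 0.0955 0.0852] q [ 0.83  0.26 -1.18  1.98  0.28  1.08 -0.45] F [ 0.  -0.1 -1.3] w 27.6 40.0
[[-0.024  1.    -0.002]
 [ 1.     0.024 -0.003]
 [-0.003 -0.002 -1.   ]]
229 x [-0.0785 -0.0172] y [-0.0111  0.0156] z [-0.0161 -0.0119 -0.001 ] slope z/x [-0.008 -0.01 ] y/x [0.025 0.006]
218 x [-0.0787 -0.0309] y [-0.0146  0.0106] z [-0.0149 -0.0114 -0.0033] slope z/x [ 0.01 -0.01] y/x [ 0.011 -0.001]
```

Held rail checks out: far end 79 mm ahead of the grip, level, 28 mm wide. Now I carry it to the front of the gauge.

```bash
python3 -c "
from h import *
print(rel([.4021,-.234,.14],down(20.9)))"
```

```text
[array([-327.7,  -79.1,  -55.3]), array([ -0.3,   0.1, -19.5])]
```

```bash
python3 -m jog '[[[-10,0,-40,0,0,0,20],[-50,-12,-55,0,0,-4,20],[-90,-22,-55,0,0,-8,20],[-130,-32,-55,0,0,-12,20],[-170,-42,-55,0,0,-16,20],[-210,-52,-55,0,0,-19.5,20],[-250,-62,-55,0,0,-19.5,20],[-290,-72,-55,0,0,-19.5,20],[-328,-79,-55,0,0,-19.5,20],[-328,-79,-55,0,0,-19.5,20]]]' | sed -n 2,4p
python3 -m jog '[[[0,0,0,0,0,0,20],[0,0,0,0,0,0,20]]]' >/dev/null; python3 railm.py;python3 -c "
from h import *
print(rel([.4021,-.234,.047],down(20.9)))"
```

```text
position: [0.4002, -0.239, 0.1386]
tool_rot: [-1.79, -2.576, 0.005]
ft_force: [0.3, 0.7, -1.0]
29.1 [ 0.4029 -0.2322  0.1393] q [ 1.45  0.04 -0.99  1.97  0.04  1.16  0.81] F [ 0.5  0.8 -1.6] w 27.4 40.0
[[-0.358  0.934 -0.005]
 [ 0.934  0.358  0.   ]
 [ 0.002 -0.004 -1.   ]]
248 x [-0.0798 -0.0165] y [-0.0112  0.0159] z [-0.0161 -0.0113 -0.0004] slope z/x [-0.023 -0.011] y/x [0.04  0.006]
91 x [-0.081  -0.0602] y [-0.011   0.0134] z [-0.0167 -0.0132 -0.0043] slope z/x [-0.059 -0.017] y/x [0.274 0.023]
[array([-1.2, -1.2, 92.8]), array([-0.3, -0. ,  0.2])]
```

Now down in front of the gauge, then slide in level beneath the foot.

```bash
python3 -m jog '[[[0,0,30,0,0,0,20],[0,0,60,0,0,0,20],[0,0,85,0,0,0,20],[-1,-1,93,0,0,0,20],[-1,-1,93,0,0,0,20],[-1,-1,93,0,0,0,20]]]' | sed -n 2,4p
python3 -c "
from h import *
show();print(rel([.4378,-.3274,.046],down(20.9)))"
```

```text
position: [0.403, -0.2353, 0.0481]
tool_rot: [-1.78, -2.588, 0.005]
ft_force: [-0.3, 0.1, -0.5]
29.8 [ 0.403  -0.2353  0.0481] q [ 1.38  0.21 -0.97  2.06  0.21  0.98  0.66] F [-0.3  0.1 -0.5] w 27.1 40.0
[[-0.357  0.934 -0.002]
 [ 0.934  0.357 -0.002]
 [-0.001 -0.003 -1.   ]]
[array([-98.4,  -0.4,   2.3]), array([-0.2,  0.1,  0. ])]
```

```bash
python3 -m jog '[[[-20,0,1,0,0,0,20],[-40,0,2,0,0,0,20],[-60,0,2,0,0,0,20],[-75,0,2,0,0,0,20],[-90,0,2,0,0,0,20],[-99,0,2,0,0,0,20],[-99,0,2,0,0,0,20],[-99,0,2,0,0,0,20]]]' | sed -n 2,4p
python3 -c "
from h import *
show();print(rel([.4378,-.3274,.034],down(20.9)))"
```

```text
position: [0.4374, -0.3271, 0.0451]
tool_rot: [-1.779, -2.586, 0.005]
ft_force: [0.8, 0.5, -1.9]
30.6 [ 0.4374 -0.3271  0.0451] q [ 1.34  0.4  -0.87  1.88  0.36  1.03  0.68] F [ 0.8  0.5 -1.9] w 27.7 40.0
[[-0.357  0.934 -0.004]
 [ 0.934  0.357 -0.001]
 [ 0.001 -0.004 -1.   ]]
[array([-0.5,  0.3, 11.1]), array([-0.2, -0. ,  0. ])]
```

```bash
python3 -m jog '[[[0,0,4,0,0,0,20],[0,0,8,0,0,0,20],[0,0,11,0,0,0,20],[0,0,11,0,0,0,20]]]' | sed -n 2,4p
python3 -m jog '[[[0,0,1,0,0,0,20],[0,0,1,0,0,0,20]]]' | sed -n 2,4p
python3 -m jog '[[[0,0,1,0,0,0,20],[0,0,1,0,0,0,20]]]' | sed -n 2,4p
```

```text
position: [0.4368, -0.3273, 0.0334]
tool_rot: [-1.779, -2.585, 0.005]
ft_force: [0.4, 0.9, -1.0]
position: [0.4373, -0.3278, 0.0331]
tool_rot: [-1.78, -2.586, 0.005]
ft_force: [0.1, 0.1, -0.3]
position: [0.4373, -0.3278, 0.0321]
tool_rot: [-1.78, -2.586, 0.005]
ft_force: [0.7, 0.0, -0.4]
```

```bash
python3 -m jog '[[[0,0,1,0,0,0,20],[0,0,1,0,0,0,20]]]' | sed -n 2,4p
python3 -m jog '[[[0,0,0,0,0,0,60],[0,0,0,0,0,0,60],[0,0,0,0,0,0,60],[0,0,0,0,0,0,60],[0,0,-10,0,0,0,60],[20,0,-20,0,0,0,60],[60,0,-20,0,0,0,60],[100,0,-40,0,0,0,20],[120,0,-90,0,0,0,0],[120,0,-140,0,0,0,0]]]' | sed -n 2,4p
python3 -m jog '[[[0,0,-60,0,0,0,0],[0,0,-100,0,0,0,0],[0,0,-100,0,0,0,0],[0,0,-100,0,0,0,0]]]' | sed -n 2,4p
python3 - <<'E'
from h import *
show()
F=np.array([.4617,-.390]); a=np.radians(-69.1); ex=np.array([np.cos(a),np.sin(a)]); ey=np.array([-ex[1],ex[0]])
for n in ('top','scene'):
    d=cam(n); W=cloud(d); g=(W[...,:2]-F); X=g@ex; Y=g@ey; Z=W[...,2]
    k=(X<-.015)&(X>-.13)&(abs(Y)<.05)&(Z>.036)&(Z<.06)
    print(n,k.sum(),'x',np.percentile(X[k],[1,99]).round(4),'y',np.percentile(Y[k],[2,98]).round(4),'z',np.percentile(Z[k],[5,50,95]).round(4), 'slope',np.polyfit(X[k],Z[k],1).round(3),np.polyfit(Y[k],Z[k],1).round(3))
    print('cap',W[(Z>.222)&(abs(X)<.03)&(abs(Y)<.03)].mean(0).round(4))
print(rel([.4617,-.390,.27],down(20.9)))
E
```

```text
position: [0.4375, -0.3279, 0.0314]
tool_rot: [-1.781, -2.586, 0.006]
ft_force: [-0.4, 0.2, 1.5]
position: [0.3937, -0.2117, 0.1676]
tool_rot: [-1.772, -2.586, 0.007]
ft_force: [0.9, -2.5, 0.7]
position: [0.3962, -0.2155, 0.2689]
tool_rot: [1.781, 2.587, -0.008]
ft_force: [-0.2, 0.2, -0.4]
33.0 [ 0.3962 -0.2155  0.2689] q [ 1.54 -0.17 -0.97  1.81 -0.14  1.42  0.96] F [-0.2  0.2 -0.4] w 11.5 0.0
[[-0.357  0.934 -0.002]
 [ 0.934  0.357 -0.005]
 [-0.004 -0.004 -1.   ]]
top 204 x [-0.0718 -0.0156] y [-0.0144  0.0137] z [0.0372 0.0447 0.0481] slope [-0.004  0.044] [-0.104  0.044]
cap [ 0.4619 -0.3901  0.232 ]
scene 214 x [-0.0865 -0.0164] y [-0.0128  0.016 ] z [0.0367 0.0433 0.0473] slope [0.013 0.044] [-0.154  0.043]
cap [ 0.4662 -0.3893  0.2295]
[array([-187.5,   -0.2,   -3.7]), array([-0.3, -0.1,  0. ])]
```

The rail lies level on the table, centred at y≈0 with its top at 44 mm, reaching about 13 mm past the foot's axis. Now I push the cap.

```bash
python3 -m jog '[[[-40,0,-4,0,0,0,0],[-80,0,-4,0,0,0,0],[-120,0,-4,0,0,0,0],[-150,0,-4,0,0,0,0],[-180,0,-4,0,0,0,0],[-188,0,-4,0,0,0,0],[-188,0,-4,0,0,0,0],[-188,0,-4,0,0,0,0]]]' | sed -n 2,6p
python3 -m jog '[[[0,0,15,0,0,0,0],[0,0,30,0,0,0,0],[0,0,40,0,0,0,0],[0,0,47,0,0,0,0],[0,0,54,0,0,0,0],[0,0,60,0,0,0,0],[0,0,63,0,0,0,0],[0,0,65,0,0,0,0],[0,0,65,0,0,0,0],[0,0,65,0,0,0,0]]]' | sed -n 2,5p
```

```text
position: [0.4626, -0.3891, 0.2707]
tool_rot: [-1.776, -2.586, 0.004]
ft_force: [-0.6, -0.0, 0.2]
grip_width: 0.005
grip_force: 0.0
position: [0.4625, -0.3912, 0.2068]
tool_rot: [-1.781, -2.586, 0.005]
ft_force: [-1.0, 2.1, 3.2]
grip_width: 0.001
```

```bash
python3 -m jog '[[[0,0,2,0,0,0,0],[0,0,4,0,0,0,0],[0,0,4,0,0,0,0]]]' | sed -n 2,4p
python3 -m jog '[[[0,0,1,0,0,0,0],[0,0,2,0,0,0,0],[0,0,2,0,0,0,0]]]' | sed -n 2,4p
```

```text
position: [0.4626, -0.3913, 0.2024]
tool_rot: [-1.781, -2.586, 0.005]
ft_force: [-1.0, 2.1, 4.5]
position: [0.4626, -0.3914, 0.2015]
tool_rot: [-1.781, -2.587, 0.006]
ft_force: [-1.6, 1.8, 8.0]
```

```bash
python3 -m jog '[[[0,0,1,0,0,0,0],[0,0,1,0,0,0,0],[0,0,1,0,0,0,0],[0,0,1,0,0,0,0],[0,0,1,0,0,0,0],[0,0,1,0,0,0,0],[0,0,1,0,0,0,0],[0,0,1,0,0,0,0],[0,0,1,0,0,0,0],[0,0,1,0,0,0,0]]]' | sed -n 2,4p
python3 - <<'E'
from h import *
F=np.array([.4617,-.390]); a=np.radians(-69.1); ex=np.array([np.cos(a),np.sin(a)]); ey=np.array([-ex[1],ex[0]])
d=cam('scene'); W=cloud(d); g=(W[...,:2]-F); X=g@ex; Y=g@ey; Z=W[...,2]
k=(X<-.015)&(X>-.13)&(abs(Y)<.05)&(Z>.036)&(Z<.06)
print('x',np.percentile(X[k],[1,99]).round(4),'y',np.percentile(Y[k],[2,98]).round(4),'z',np.percentile(Z[k],[5,50,95]).round(4))
E
python3 -m jog '[[[0,0,0,0,0,0,0],[0,0,-10,0,0,0,0],[0,0,-20,0,0,0,0],[0,0,-30,0,0,0,0],[0,0,-40,0,0,0,0],[0,0,-60,0,0,0,0],[0,0,-80,0,0,0,0],[0,0,-80,0,0,0,0]]]' | sed -n 1,4p
```

```text
position: [0.4626, -0.3914, 0.2014]
tool_rot: [-1.781, -2.587, 0.007]
ft_force: [-3.4, 3.2, 12.2]
x [-0.0864 -0.0161] y [-0.0126  0.0162] z [0.0367 0.043  0.0476]
time: 37.35
position: [0.4636, -0.3917, 0.2822]
tool_rot: [1.781, 2.586, -0.006]
ft_force: [0.7, 0.3, 0.1]
```

12 N with the travel stopped at 31 mm: the foot pressed the rail for over a second and was then let go. I'll take the rail back out from the front.

```bash
python3 -m jog '[[[0,0,0,0,0,0,0],[50,0,0,0,0,0,60],[100,0,0,0,0,0,60],[127,0,0,0,0,0,60],[127,0,50,0,0,0,60],[127,0,100,0,0,0,60],[127,0,150,0,0,0,60],[127,0,190,0,0,0,60],[127,0,226,0,0,0,60],[127,0,226,0,0,0,60]]]' | sed -n 2,4p
python3 -m jog '[[[0,0,0,0,0,0,60],[0,0,0,0,0,0,60]]]' >/dev/null
python3 -c "
from h import *
show();print(rel([.4378,-.3274,.0325],down(20.9)))
d=cam('top');W=cloud(d);Z=W[...,2];k=(Z>.19)&(abs(W[...,0]-.462)<.014)&(abs(W[...,1]+.39)<.014);print('cap z',np.median(Z[k]),k.sum())"
```

```text
position: [0.4119, -0.2698, 0.0483]
tool_rot: [-1.773, -2.577, 0.002]
ft_force: [-0.3, 1.0, -1.0]
38.5 [ 0.4177 -0.2734  0.0553] q [ 1.45  0.31 -1.02  1.98  0.31  1.02  0.64] F [ 0.6 -0.1 -0.5] w 60.2 0.0
[[-0.357  0.934 -0.002]
 [ 0.934  0.357 -0.003]
 [-0.003 -0.003 -1.   ]]
[array([-57.5,  -0.4,  22.9]), array([-0.2,  0.1,  0. ])]
cap z 0.2324922120601803 123
```

```bash
python3 -m jog '[[[-20,0,0,0,0,0,60],[-40,0,0,0,0,0,60],[-57,0,5,0,0,0,60],[-57,0,15,0,0,0,60],[-57,0,22,0,0,0,60],[-57,0,22,0,0,0,20],[-57,0,22,0,0,0,20],[-57,0,22,0,0,0,20],[-57,0,22,0,0,0,20],[-57,0,22,0,0,0,20]]]' 40 | sed -n 2,6p
python3 -m jog '[[[0,0,0,0,0,0,20],[0,0,-5,0,0,0,20],[0,0,-11,0,0,0,20],[0,0,-11,0,0,0,20],[30,0,-11,0,0,0,20],[65,0,-11,0,0,0,20],[100,0,-11,0,0,0,20],[130,0,-50,0,0,0,20],[130,0,-100,0,0,0,20],[130,0,-100,0,0,0,20]]]' | sed -n 2,6p
python3 -m jog '[[[0,0,0,0,0,0,20],[0,0,0,0,0,0,20]]]' >/dev/null
python3 -c "
from h import *
show()
print(rel([.5,-.2,.18],down(4.7)), rel([.5,-.2,.18],down(94.7)))"
```

```text
position: [0.4367, -0.3259, 0.0317]
tool_rot: [-1.78, -2.586, 0.006]
ft_force: [0.2, 0.3, 0.4]
grip_width: 0.321
grip_force: 3.5
position: [0.3943, -0.2061, 0.137]
tool_rot: [1.774, 2.581, -0.017]
ft_force: [0.8, -1.0, -1.1]
grip_width: 0.319
grip_force: 40.0
40.8 [ 0.3898 -0.2044  0.1307] q [ 1.64 -0.05 -1.17  2.03 -0.04  1.14  0.85] F [-1.6  0.4 -0.9] w 27.5 40.0
[[-0.356  0.934 -0.005]
 [ 0.934  0.356 -0.001]
 [ 0.001 -0.005 -1.   ]]
[array([-35.1, 104.3, -49.9]), array([-0.3, -0. , 16.2])] [array([-35.1, 104.3, -49.9]), array([ -0.2,  -0.2, -73.8])]
```

```bash
python3 -c "
from h import *
print(rel([.526,-.1749,.12],down(4.7)))"
```

```text
[array([-21. , 137.8,  10. ]), array([-0.3, -0. , 16.2])]
```

```bash
python3 -m jog '[[[-6,40,0,0,0,5,20],[-12,80,0,0,0,10,20],[-18,120,5,0,0,16,20],[-21,138,10,0,0,16.2,20],[-21,138,10,0,0,16.2,20],[-21,138,10,0,0,16.2,20],[-21,138,40,0,0,16.2,20],[-21,138,60,0,0,16.2,20],[-21,138,60,0,0,16.2,20],[-21,138,60,0,0,16.2,20]]]' | sed -n 2,4p
python3 -c "
from h import *
show(); print(rel([.526,-.1749,.010],down(4.7)))"
```

```text
position: [0.5258, -0.1759, 0.0708]
tool_rot: [-2.128, -2.307, 0.007]
ft_force: [-0.0, 0.3, -1.6]
41.8 [ 0.5258 -0.1759  0.0708] q [ 1.16  0.46 -1.07  1.83  0.45  1.12  0.01] F [-0.   0.3 -1.6] w 27.5 40.0
[[-0.08   0.997 -0.005]
 [ 0.997  0.08  -0.001]
 [-0.001 -0.005 -1.   ]]
[array([ 1. ,  0.6, 60.8]), array([-0.3,  0.1, -0.1])]
```

```bash
python3 -m jog '[[[1,0,25,0,0,0,20],[1,0,45,0,0,0,20],[1,0,57,0,0,0,20],[1,0,60,0,0,0,20],[1,0,60,0,0,0,42],[1,0,60,0,0,0,42],[1,0,60,0,0,0,42],[1,0,30,0,0,0,42],[1,0,-10,0,0,0,42],[1,0,-60,0,0,0,42]]]' | sed -n 2,6p
python3 -m jog '[[[0,-50,-40,0,0,0,42],[0,-90,-60,0,0,0,42],[0,-90,-60,0,0,0,42],[0,-90,-60,0,0,0,42]]]' | sed -n 2,2p
sed -i 's/pics\/p5/pics\/p6/' parts.py
cat >> parts.py <<'E'
T=np.array([.5832,-.1993]);a=np.radians(4.7);ex=np.array([np.cos(a),np.sin(a)]);ey=np.array([-ex[1],ex[0]])
g=W[...,:2]-T; X=g@ex;Y=g@ey; k=(abs(X)<.098)&(abs(Y)<.058)&(Z>.009)&(Z<.1)
m=k.astype(np.uint8); n,l,stt,_=cv2.connectedComponentsWithStats(m)
for i in range(1,n):
    if stt[i,4]>20:
        v,u=np.nonzero(l==i); r=cv2.minAreaRect((np.stack([X[v,u],Y[v,u]],1)*1000).astype(np.float32)); print('tray',stt[i,4],np.nanmedian(Z[l==i]).round(3),np.round(r[0]),np.round(r[1]),round(r[2]))
E
python3 parts.py; python3 - <<'E'
from h import *
d=cam('top')
m=(d['image'].max(2)<130).astype(np.uint8)
# dark edges of standing group, raster print
print(d['image'][218:242,234:258].mean(2).astype(int))
print((cloud(d)[218:242,234:258,2]*1000).round().astype(int))
E
```

```text
position: [0.526, -0.1735, 0.1316]
tool_rot: [-2.125, -2.308, 0.007]
ft_force: [0.9, -0.9, 0.8]
grip_width: 0.483
grip_force: 0.0
position: [0.4364, -0.1828, 0.1925]
43.2 [ 0.4364 -0.1828  0.1925] q [ 1.64 -0.   -1.28  1.88  0.01  1.26  0.43] F [-0.2  0.5  0.6] w 41.7 0.0
[[-0.078  0.997 -0.005]
 [ 0.997  0.078 -0.009]
 [-0.009 -0.006 -1.   ]]
cam [0.528 0.002 1.091]
flat [254 217  22  13 199] z 0.013 c [590.4  17.7] [27.3 59.7] ang 8.8
short top [238 221  15  18 115] z 0.0631 c [568.9  67.3] [24.1 42.4] ang 46.9
tray 213 0.019 [-54.  -2.] [28. 99.] 3
[[251 251 251 251 251 251 251 251 251 251 251 251 251 251 251 251 251 251
  251 251 250 247 247 247]
 [251 251 250 251 251 251 251 251 251 251 251 251 251 251 251 251 251 251
  251 249 233 186 172 187]
 [251 251 251 251 251 251 251 251 251 251 251 251 251 249 248 250 248 249
  251 234 148 107 113 122]
 [251 251 251 251 251 251 251 251 251 251 251 251 248 228 202 235 210 220
  245 238 182 112 112 112]
 [251 251 251 251 251 251 251 251 251 251 251 249 217 127  99 110 104 113
  134 208 191 114 114 114]
 [251 251 251 251 251 251 251 251 251
[... 13747 characters left out ...]
         6                    5                    7
                     2                    2                    4]
 [                   1                    2                    3
                     2                    0                    1
                     5                   -1                    4
                     3                    3                    5
                     5                    3                    3
                     0                    5                    7
                     5                    4                    4
                     2                    0                    4]]<stdin>:6: RuntimeWarning: invalid value encountered in cast
```

The rail lies in the tray at own (-54,-2) mm. Next I separate the standing plates numerically.

```bash
python3 - <<'E'
from h import *
d=cam('top'); W=cloud(d); Z=W[...,2]; m=(Z>.055)&(Z<.072); m[:,:230]=0; m[:,262:]=0; m[:210]=0; m[250:]=0
v,u=np.nonzero(m); P=plane(d,u,v,.063)[:,:2]*1000-[569,67]; a=np.radians(46.9)
e1=np.array([np.cos(a),np.sin(a)]); e2=np.array([-e1[1],e1[0]]); A=P@e1; B=P@e2
H,_,_=np.histogram2d(B,A,bins=[np.arange(-26,27,3),np.arange(-20,21,3)]); print('rows B from -26 step 3, cols A from -20 step 3'); print(H.astype(int))
E
```

```text
rows B from -26 step 3, cols A from -20 step 3
[[0 0 0 0 0 0 0 0 0 0 0 0 0]
 [0 0 0 0 0 0 0 1 1 0 0 0 0]
 [0 0 0 0 1 2 1 1 2 1 2 0 0]
 [0 0 0 0 1 1 0 1 1 1 1 0 0]
 [0 0 0 0 1 2 1 2 2 1 2 0 0]
 [0 0 0 0 0 1 1 1 2 1 2 0 0]
 [0 0 0 0 1 2 1 2 1 0 1 0 0]
 [0 0 0 0 1 2 1 2 2 1 2 0 0]
 [0 0 0 0 1 1 0 1 1 1 1 0 0]
 [0 0 0 0 1 2 1 2 2 0 1 0 0]
 [0 0 0 0 1 2 0 1 1 1 0 0 0]
 [0 0 0 0 0 0 0 1 1 0 0 0 0]
 [0 0 1 1 1 2 1 2 2 1 2 0 0]
 [0 0 1 2 1 2 1 2 2 1 2 0 0]
 [0 0 0 1 1 1 0 1 1 0 0 0 0]
 [0 0 1 2 0 1 0 0 0 0 0 0 0]
 [0 0 0 0 0 0 0 0 0 0 0 0 0]]
```

Two plates A and B stand together (20 mm thick) with plate C beside them, 28x10 mm, so four plates in all. I'll take A and B together.

```bash
python3 -c "
from h import *
print(rel([.5773,.0627,.12],down(46.9)))"
```

```text
[array([231. , 159. ,  70.6]), array([ -0.2,  -0. , -42.1])]
```

```bash
python3 -m jog '[[[35,24,0,0,0,-7,50],[70,48,0,0,0,-14,50],[105,72,0,0,0,-21,50],[140,96,0,0,0,-28,50],[175,120,10,0,0,-35,50],[210,144,20,0,0,-42,50],[231,159,40,0,0,-42,50],[231,159,70,0,0,-42,50],[231,159,70,0,0,-42,50],[231,159,70,0,0,-42,50]]]' | sed -n 2,3p
python3 -c "
from h import *
show();print(rel([.5773,.0627,.027],down(46.9)))"
```

```text
position: [0.5764, 0.0631, 0.1192]
tool_rot: [-1.155, -2.915, 0.003]
44.4 [0.5764 0.0631 0.1192] q [ 0.78  0.53 -1.19  1.72  0.51  1.26  0.28] F [-0.  -0.4  0.7] w 50.2 0.0
[[-0.729  0.685 -0.007]
 [ 0.685  0.729  0.   ]
 [ 0.005 -0.004 -1.   ]]
[array([-1.4,  0.7, 92.2]), array([-0.2, -0.3, -0.1])]
```

```bash
python3 -m jog '[[[-1,1,30,0,0,0,50],[-1,1,60,0,0,0,50],[-1,1,85,0,0,0,50],[-1,1,92,0,0,0,50],[-1,1,92,0,0,0,50],[-1,1,92,0,0,0,12],[-1,1,92,0,0,0,12],[-1,1,92,0,0,0,12],[-1,1,92,0,0,0,12],[-1,1,92,0,0,0,12]]]' 40 | sed -n 2,6p
python3 -m jog '[[[0,0,0,0,0,0,12],[0,0,0,0,0,0,12],[0,0,-10,0,0,0,12],[0,0,-40,0,0,0,12],[0,0,-80,0,0,0,12],[0,0,-110,0,0,0,12],[0,0,-110,0,0,0,12],[0,0,-110,0,0,0,12]]]' | sed -n 2,6p
python3 -c "
from h import *
show()
T=np.array([.5832,-.1993]);a=np.radians(4.7);c,s=np.cos(a),np.sin(a)
p=T+[c*.035,s*.035]; print(p,rel([*p,.13],down(4.7)))"
```

```text
position: [0.5782, 0.062, 0.0288]
tool_rot: [-1.158, -2.918, 0.004]
ft_force: [0.7, -0.5, 2.2]
grip_width: 0.226
grip_force: 40.0
position: [0.5783, 0.062, 0.1388]
tool_rot: [-1.158, -2.918, 0.005]
ft_force: [-0.1, 0.5, -0.6]
grip_width: 0.224
grip_force: 40.0
46.2 [0.5783 0.062  0.1388] q [ 0.79  0.51 -1.21  1.7   0.5   1.29  0.29] F [-0.1  0.5 -0.6] w 19.5 40.0
[[-0.728  0.686 -0.003]
 [ 0.686  0.728 -0.002]
 [ 0.001 -0.004 -1.   ]]
[ 0.61808231 -0.19643215] [array([-206.2, -160.8,    9.3]), array([-0.2,  0. , 42. ])]
```

Width 19.5 mm: both plates are held. Now to the tray.

```bash
python3 -m jog '[[[-30,-23,0,0,0,6,12],[-60,-47,0,0,0,12,12],[-90,-70,0,0,0,18,12],[-120,-94,0,0,0,24,12],[-150,-117,5,0,0,30,12],[-180,-140,9,0,0,36,12],[-206,-161,9,0,0,42,12],[-206,-161,9,0,0,42,12],[-206,-161,60,0,0,42,12],[-206,-161,60,0,0,42,12]]]' | sed -n 2,3p
python3 -m jog '[[[0,0,0,0,0,0,12],[0,0,20,0,0,0,12],[0,0,40,0,0,0,12],[0,0,44,0,0,0,12],[0,0,44,0,0,0,12],[0,0,44,0,0,0,12]]]' | sed -n 2,4p
```

```text
position: [0.6122, -0.1955, 0.0715]
tool_rot: [-2.118, -2.302, 0.014]
position: [0.6186, -0.1964, 0.0365]
tool_rot: [2.128, 2.311, -0.004]
ft_force: [0.4, 0.3, -1.6]
```

```bash
python3 -m jog '[[[0,0,2,0,0,0,12],[0,0,4,0,0,0,12],[0,0,4,0,0,0,45],[0,0,4,0,0,0,45],[0,0,4,0,0,0,45],[0,0,-20,0,0,0,45],[0,0,-60,0,0,0,45],[0,0,-100,0,0,0,45],[-30,0,-130,0,0,0,45],[-30,-60,-130,0,0,0,45]]]' | sed -n 2,4p
python3 -m jog '[[[0,-50,0,0,0,0,45],[0,-100,0,0,0,0,45],[0,-130,0,0,0,0,45],[0,-130,0,0,0,0,45],[0,-130,0,0,0,0,45]]]' | sed -n 2,3p
python3 parts.py
```

```text
position: [0.579, -0.2336, 0.1711]
tool_rot: [2.123, 2.301, 0.01]
ft_force: [-0.8, -1.2, 0.8]
position: [0.4409, -0.2418, 0.1659]
tool_rot: [2.13, 2.308, -0.008]
49.3 [ 0.4409 -0.2418  0.1659] q [ 1.5   0.16 -1.13  1.85  0.16  1.22  0.41] F [-0.   0.8  0.4] w 44.9 0.0
[[-0.08   0.997 -0.003]
 [ 0.997  0.08  -0.004]
 [-0.004 -0.003 -1.   ]]
cam [0.528 0.002 1.091]
flat [254 217  22  12 197] z 0.0134 c [589.9  17.7] [27.7 59.6] ang 8.8
short top [238 229   8  10  39] z 0.0628 c [557.6  76.2] [26. 10.] ang 31.6
tray 110 0.063 [32.  2.] [28. 20.] 86
tray 359 0.018 [-55.  -4.] [103.  30.] 87
```

C stands alone at (558,76), and A and B stand in the tray at own (32,2). Picking C.

```bash
python3 -c "
from h import *
print(rel([.5576,.0762,.12],down(-58.4)))"
```

```text
[array([306.1, 141.3,  45.2]), array([-0.1,  0.1, 63.2])]
```

```bash
python3 -m jog '[[[40,18,0,0,0,8,50],[80,36,0,0,0,16,50],[120,54,0,0,0,24,50],[160,72,0,0,0,32,50],[200,90,10,0,0,40,50],[240,108,20,0,0,48,50],[280,126,30,0,0,56,50],[306,141,45,0,0,63,50],[306,141,45,0,0,63,50],[306,141,45,0,0,63,50]]]' | sed -n 2,3p
python3 -m jog '[[[0,0,0,0,0,0,50]]]' >/dev/null
python3 -c "
from h import *
show();print(rel([.5576,.0762,.027],down(-58.4)))"
```

```text
position: [0.5561, 0.0814, 0.1183]
tool_rot: [-3.015, -0.869, 0.007]
50.5 [0.5564 0.0769 0.1191] q [ 0.67  0.38 -1.01  1.77  0.34  1.19 -1.46] F [-0.2 -1.   0.4] w 50.1 0.0
[[ 0.848  0.529 -0.005]
 [ 0.529 -0.848 -0.   ]
 [-0.004 -0.002 -1.   ]]
[array([ 1. ,  1.4, 92.1]), array([-0.1,  0.2,  0.4])]
```

```bash
python3 -m jog '[[[1,1,30,0,0,0,50],[1,1,60,0,0,0,50],[1,1,85,0,0,0,50],[1,1,92,0,0,0,50],[1,1,92,0,0,0,50],[1,1,92,0,0,0,4],[1,1,92,0,0,0,4],[1,1,92,0,0,0,4],[1,1,92,0,0,0,4],[1,1,92,0,0,0,4]]]' 40 | sed -n 2,6p
python3 -m jog '[[[0,0,0,0,0,0,4],[0,0,0,0,0,0,4],[0,0,-10,0,0,0,4],[0,0,-40,0,0,0,4],[0,0,-80,0,0,0,4],[0,0,-110,0,0,0,4],[0,0,-110,0,0,0,4],[0,0,-110,0,0,0,4]]]' | sed -n 2,6p
python3 -c "
from h import *
show()
T=np.array([.5832,-.1993]);a=np.radians(4.7);c,s=np.cos(a),np.sin(a)
for x in (-.01,.08):
  p=T+[c*x,s*x]; print(p,rel([*p,.14],down(4.7)),rel([*p,.14],down(-85.3)))"
```

```text
position: [0.5575, 0.0751, 0.0278]
tool_rot: [3.021, 0.858, -0.005]
ft_force: [0.4, -0.7, -0.1]
grip_width: 0.202
grip_force: 0.0
position: [0.558, 0.0752, 0.1383]
tool_rot: [3.021, 0.858, -0.004]
ft_force: [-0.3, -0.2, -1.2]
grip_width: 0.112
grip_force: 40.0
52.3 [0.558  0.0752 0.1383] q [ 0.68  0.36 -1.03  1.75  0.33  1.22 -1.45] F [-0.3 -0.2 -1.2] w 9.8 40.0
[[ 0.851  0.525 -0.002]
 [ 0.525 -0.851 -0.002]
 [-0.003  0.001 -1.   ]]
[ 0.57323363 -0.20011939] [array([-131.7,  242.2,   -1.2]), array([ -0.1,   0.2, -63. ])] [array([-131.7,  242.2,   -1.2]), array([ 0.1,  0.2, 27. ])]
[ 0.66293099 -0.19274492] [array([-51.5, 283.1,  -1.4]), array([ -0.1,   0.2, -63. ])] [array([-51.5, 283.1,  -1.4]), array([ 0.1,  0.2, 27. ])]
```

```bash
python3 -m jog '[[[-7,40,0,0,0,4,4],[-14,80,0,0,0,8,4],[-21,120,0,0,0,12,4],[-28,160,0,0,0,16,4],[-35,200,0,0,0,20,4],[-45,240,0,0,0,24,4],[-52,281,0,0,0,27,4],[-52,281,0,0,0,27,4],[-52,281,50,0,0,27,4],[-52,281,70,0,0,27,4]]]' | sed -n 2,3p
python3 -m jog '[[[0,0,0,0,0,0,4],[0,0,20,0,0,0,4],[0,0,32,0,0,0,4],[0,0,34,0,0,0,4],[0,0,34,0,0,0,4]]]' | sed -n 2,4p
```

```text
position: [0.6576, -0.1907, 0.0619]
tool_rot: [-3.138, -0.129, 0.017]
position: [0.6607, -0.1912, 0.0337]
tool_rot: [3.138, 0.129, -0.006]
ft_force: [0.8, 0.7, -0.3]
```

```bash
python3 -m jog '[[[0,0,2,0,0,0,4],[0,0,2,0,0,0,40],[0,0,2,0,0,0,40],[0,0,2,0,0,0,40],[0,0,-20,0,0,0,40],[0,0,-60,0,0,0,40],[0,0,-100,0,0,0,40],[-40,-40,-120,0,0,0,50],[-80,-80,-120,0,0,0,50],[-120,-80,-120,0,0,0,50]]]' | sed -n 2,4p
python3 -m jog '[[[-60,0,0,0,0,0,50],[-100,20,0,0,0,0,50],[-100,50,0,0,0,0,50],[-100,50,0,0,0,0,50],[-100,50,0,0,0,0,50]]]' | sed -n 2,3p
python3 parts.py;python3 -c "
from h import *
print(rel([.590,.0177,.10],down(8.8)))"
```

```text
position: [0.5383, -0.1161, 0.1551]
tool_rot: [-3.138, -0.139, 0.0]
ft_force: [1.0, -0.7, 2.4]
position: [0.4421, -0.1801, 0.1548]
tool_rot: [3.137, 0.126, -0.004]
55.3 [ 0.4421 -0.1801  0.1548] q [ 1.19  0.05 -0.87  1.93  0.04  1.19 -1.19] F [ 0.   0.3 -0.9] w 50.0 0.0
[[ 0.997  0.08  -0.003]
 [ 0.08  -0.997 -0.002]
 [-0.003  0.002 -1.   ]]
cam [0.528 0.002 1.091]
flat [254 217  22  13 194] z 0.0132 c [590.2  17.7] [27.7 59.7] ang 8.8
tray 79 0.057 [80.  1.] [11. 28.] 89
tray 110 0.063 [32.  2.] [28. 20.] 87
tray 370 0.018 [-57.  -3.] [100.  30.] 90
[array([ 163.3, -183.2,   53.8]), array([ -0.1,   0.2, -94. ])]
```

C stands in the tray at own (80,1). Last is the flat plate at (590,18).

```bash
python3 -m jog '[[[20,-22,0,0,0,-8,55],[40,-44,0,0,0,-16,55],[60,-66,0,0,0,-24,55],[80,-88,0,0,0,-32,55],[100,-110,0,0,0,-40,55],[120,-132,0,0,0,-48,55],[140,-156,0,0,0,-56,55],[163,-183,0,0,0,-64,55],[163,-183,20,0,0,-72,55],[163,-183,40,0,0,-80,55]]]' | sed -n 2,3p
python3 -m jog '[[[0,0,0,0,0,-8,55],[0,0,14,0,0,-14,55],[0,0,14,0,0,-14,55],[0,0,14,0,0,-14,55]]]' | sed -n 2,3p
python3 -c "
from h import *
show();print(rel([.590,.0177,.0055],down(8.8)))"
```

```text
position: [0.5903, 0.0202, 0.1132]
tool_rot: [-2.308, -2.127, 0.001]
position: [0.5892, 0.0174, 0.0992]
tool_rot: [-2.045, -2.38, 0.004]
56.8 [0.5892 0.0174 0.0992] q [ 0.81  0.55 -1.14  1.72  0.52  1.22 -0.31] F [-0.   0.2  0.8] w 55.0 0.0
[[-0.15   0.989 -0.005]
 [ 0.989  0.15   0.   ]
 [ 0.001 -0.004 -1.   ]]
[array([ 0.1,  1.2, 93.7]), array([-0.3, -0.1, -0.2])]
```

```bash
python3 -m jog '[[[0,1,30,0,0,0,55],[0,1,60,0,0,0,55],[0,1,85,0,0,0,55],[0,1,93.5,0,0,0,55],[0,1,93.5,0,0,0,55],[0,1,93.5,0,0,0,18],[0,1,93.5,0,0,0,18],[0,1,93.5,0,0,0,18],[0,1,93.5,0,0,0,18],[0,1,93.5,0,0,0,18]]]' 40 | sed -n 2,6p
python3 -m jog '[[[0,0,0,0,0,0,18],[0,0,0,0,0,0,18],[0,0,-10,0,0,0,18],[0,0,-40,0,0,0,18],[0,0,-80,0,0,0,18],[0,0,-110,0,0,0,18],[0,0,-110,0,0,0,18],[0,0,-110,0,0,0,18]]]' | sed -n 2,6p
python3 -c "
from h import *
show()
T=np.array([.5832,-.1993]);a=np.radians(4.7);c,s=np.cos(a),np.sin(a)
x=-.056; p=T+[c*x,s*x]; print(p,rel([*p,.11],down(4.7)))"
```

```text
position: [0.5903, 0.016, 0.0065]
tool_rot: [-2.046, -2.383, 0.005]
ft_force: [0.1, -0.9, 2.4]
grip_width: 0.312
grip_force: 40.0
position: [0.5904, 0.0161, 0.1163]
tool_rot: [-2.046, -2.383, 0.006]
ft_force: [1.3, 0.2, -1.3]
grip_width: 0.312
grip_force: 40.0
58.6 [0.5904 0.0161 0.1163] q [ 0.82  0.53 -1.15  1.7   0.51  1.25 -0.29] F [ 1.3  0.2 -1.3] w 27.2 40.0
[[-0.151  0.989 -0.003]
 [ 0.989  0.151 -0.002]
 [-0.002 -0.003 -1.   ]]
[ 0.52738831 -0.20388856] [array([-207.9,  -95.5,    7. ]), array([-0.2,  0.1,  4. ])]
```

```bash
python3 -m jog '[[[-40,-19,0,0,0,1,18],[-80,-38,0,0,0,2,18],[-120,-57,0,0,0,3,18],[-160,-76,0,0,0,4,18],[-208,-95.5,0,0,0,4,18],[-208,-95.5,7,0,0,4,18],[-208,-95.5,30,0,0,4,18],[-208,-95.5,60,0,0,4,18],[-208,-95.5,60,0,0,4,18],[-208,-95.5,60,0,0,4,18]]]' | sed -n 2,4p
python3 -c "
from h import *
show();print(rel([.5274,-.2039,.023],down(4.7)))"
```

```text
position: [0.5263, -0.2032, 0.0556]
tool_rot: [-2.125, -2.308, 0.006]
ft_force: [-0.4, 0.0, -0.4]
59.6 [ 0.5263 -0.2032  0.0556] q [ 1.21  0.54 -1.1   1.82  0.53  1.13  0.01] F [-0.4  0.  -0.4] w 27.1 40.0
[[-0.083  0.997 -0.006]
 [ 0.997  0.083  0.   ]
 [ 0.001 -0.006 -1.   ]]
[array([-0.8,  1.2, 32.6]), array([-0.3, -0. ,  0. ])]
```

```bash
python3 -m jog '[[[0,1,20,0,0,0,18],[0,1,30,0,0,0,18],[0,1,33,0,0,0,18],[0,1,33,0,0,0,42],[0,1,33,0,0,0,42],[0,1,33,0,0,0,42],[0,1,10,0,0,0,42],[0,1,-30,0,0,0,42],[0,1,-80,0,0,0,42],[0,-30,-120,0,0,0,42]]]' | sed -n 2,4p
python3 -m jog '[[[40,-50,-30,0,0,0,42],[80,-90,-40,0,0,0,42],[100,-100,-40,0,0,0,42],[100,-100,-40,0,0,0,42],[100,-100,-40,0,0,0,42],[100,-100,-40,0,0,0,42]]]' | sed -n 1,4p
python3 parts.py; python3 - <<'E'
from h import *
d=cam('top','end.png'); W=cloud(d); Z=W[...,2]
k=(Z>.15)&(abs(W[...,0]-.468)<.06)&(abs(W[...,1]-.32)<.06); print('cup top',W[k].mean(0).round(4),np.median(Z[k]),k.sum(), 'slope',np.polyfit(W[k][:,0],Z[k],1)[0],np.polyfit(W[k][:,1],Z[k],1)[0])
k=(Z>.2)&(abs(W[...,0]-.462)<.014)&(abs(W[...,1]+.39)<.014);print('cap z',np.median(Z[k]))
E
```

```text
position: [0.5016, -0.2045, 0.1798]
tool_rot: [2.122, 2.314, 0.002]
ft_force: [-0.3, -1.9, 1.6]
time: 61.2
position: [0.3902, -0.1136, 0.2172]
tool_rot: [2.125, 2.312, -0.01]
ft_force: [0.6, -0.8, -0.2]
61.2 [ 0.3902 -0.1136  0.2172] q [ 1.32 -0.3  -0.92  1.98 -0.23  1.35  0.56] F [ 0.6 -0.8 -0.2] w 42.1 0.0
[[-0.084  0.996 -0.003]
 [ 0.996  0.084 -0.006]
 [-0.006 -0.003 -1.   ]]
cam [0.528 0.002 1.091]
tray 78 0.058 [80.  1.] [11. 28.] 89
tray 112 0.064 [36.  2.] [27. 29.] 1
tray 382 0.025 [-57.  -3.] [ 29. 101.] 0
cup top [0.4721 0.3213 0.178 ] 0.17975244441432278 777 slope -0.029531161852312915 0.1374184451809135
cap z 0.23253308860270308
```

View pics/end.png

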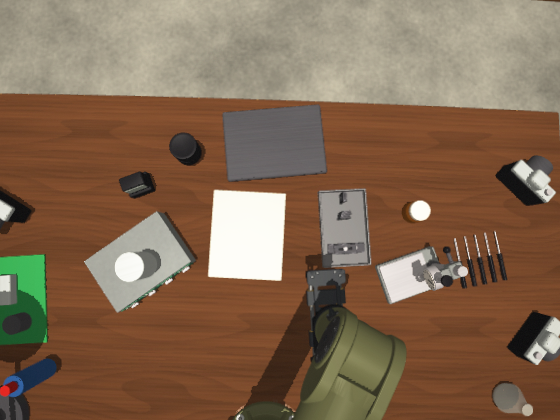

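The final view shows the mat empty, the rail and all four plates in the tray around (345,215), the cup mouth down on the drawers at (130,267), the gauge cap back up, and the bystanders unmoved. Handing in.

```bash
python3 -m jog '[[[0,0,0,0,0,0,42],[0,0,0,0,0,0,42],[0,0,0,0,0,0,42],[0,0,0,0,0,0,42],[0,0,0,0,0,0,42]]]' | sed -n 1p; python3 parts.py | grep tray; python3 -c "
from bench import ctrl; print(ctrl.close_job())"
```

```text
time: 61.85
tray 80 0.059 [80.  1.] [11. 29.] 88
tray 110 0.064 [32.  2.] [28. 20.] 87
tray 389 0.025 [-58.  -2.] [102.  32.] 90
the job is handed in; nothing more can be done
None
```

The job is handed in after about 62 s of robot time, but no verdict came back: the last measurements show the rail and all four plates in the tray, the cup mouth down on the drawers, the gauge cap back up after pressing the rail, and the lens, jar and flash unmoved by eye.

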